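Wedge back the sprung end holder and take the old lamp out

ROBOT

A 6-joint arm with a two-finger parallel gripper is mounted at the origin on a cart in front of the work surface, level with it; the furniture and walls round the work are solid. World frame = base frame: x ahead of the robot, y to its left, z up, the work surface at z = 0. Lengths are in m, angles in rad, forces in N, time in s.
With the tool pointing down it reaches from about 0.225 to 0.875 m from the base axis. Payload 3.4 kg.
Tool frame: the origin (TCP) lies at the very end of the fingers, on their centre line; the grasp point (between the pads) lies 19 mm behind it; z points along the fingers, y is the direction in which the jaws open and shut (so a half turn about z gives the same grasp; the last joint's range is limited). The gripper opens to 85 mm and grips with 20 to 120 N. Pads are 22 mm wide; open, the fingers measure 114 mm over their backs; the gripper's body (76 mm by 85 mm) begins 54 mm behind the grasp point. The pads swing forward as they close: fully open they stand 13 mm farther back than shut.
Start: joints at [-1.287, 0.276, 1.505, -0, 1.361, -0.121], TCP at [0.226, -0.529, 0.231] pointing down, gripper open.
Joint ranges: [-2.89, 2.89], [-0.75, 2.08], [0.22, 2.7], [-1.18, 4.32], [0.11, 2.71], [-2.7, 2.7]. Speed limits (rad/s): [2.57, 2.57, 3.14, 3.14, 3.14, 3.14].

INTERFACE

Orientations are given as a unit quaternion [w, x, y, z].
In Python, from rig import get_state, get_image, camera_model, sign_off gives the robot as it stands. The module is installed in compiled form; this text tells all that it offers.
- The arm moves only by the tool drive_tool, never from a script. Its argument "motion" is text: rows parted by semicolons, each of 7 numbers parted by spaces: the turn, a rotation vector about the tool's x, y, z in degrees, then the shift along the tool's x, y, z in m, then the opening in per cent of the stroke, from 0 (shut) to 100 (fully open). In form: wx wy wz tx ty tz hand; .... A call has 1 to 12 rows; each row shifts and turns the pose as measured when the row begins, along the tool's axes as they then stand; what a row does not reach is not made up. A row lasts 1/8 s, in which the tool goes at most 62.5 mm and 10.7 degrees, less where a joint would pass 70% of its speed; a pose out of reach is approached as far as the arm can. A call is refused whole if a number of a shift passes 0.0625 or a number of a turn 10.7, either way. A call with a gripper value outside its range is refused whole. The fingers move at their own pace and stop on an object; "newtons" is the grip in N (left out, the last holds). Time passes only in rows, so rows that do not move let the fingers close. It gives the time, the measured TCP pose, the force and the opening at its end, in the units of the state.
- get_state(): the state, without advancing time (a new reading comes with each control period).
- get_image(name): name is "scene" or "top"; returns (picture, depth): 384x512x3 uint8, red, green, blue; 384x512 float32, m along the optical axis (not along the pixel's ray), 0 where there is no reading.
- camera_model(name): a dict with "camera_matrix" (3x3 intrinsics, pixels), "D" ([k1, k2, p1, p2, k3] as OpenCV has them; the pictures are not rectified), "cam_to_world" (4x4, takes a point from camera to world coordinates). Camera axes: x right, y up, looking along -z (the intrinsics and any distortion apply to the point x, -y, -z); pixel columns grow to the right and rows downward; lengths in m; the calibration is good to about 2 mm. A picture is of the moment at which its call begins. camera_model takes no time and is no camera call.
- sign_off(): hands the job in, once; it reports no verdict.
The state is a dict: "clock": time; "qpos": joint angles; "qd": joint speeds; "effort": joint torques, N m; "position": TCP position; "ee_rot": TCP orientation; "contact_force": force on the tool from outside, world axes, zero at the start; "moment": the same for the moment, N m; "width": finger opening in m.
Only numpy, scipy, OpenCV 4.12 (cv2) and the standard library are available. Lean on these libraries where they do the work, as an engineer would, in place of code of your own. Each camera call takes 0.05 s, during which the arm holds its last target.

TASK

Take the old lamp tube out of the tilted curing-lamp head and lay it in its carton. The sprung end holder keeps the lamp in and will not stay back by itself, so first press the 40 mm long spacer block fully home between the guide block and the thumb plate and let go, so that it holds the end holder back; then pull the lamp straight out of its two spring clips and set it down in the carton by hand, not dropped. Leave the end holder wedged for the new lamp, do not use brute force on anything, and leave the other things on the table where they are.

Things in the scene. Friction and masses are not known exactly. Their poses are not given: they have to be found in the camera images.
- lamp_stand: bench stand of the curing-lamp head: dark steel base plate 150 x 262 mm with two side plates; fixed to the table. Origin in the middle of its underside, z up; it carries lamp_face
- lamp_face: tilted grey face of the lamp head, 150 (x) x 246 (y) mm, looking up and to the robot. Origin mid-face on its surface: x up the slope, y along the lamp (left), z straight out of the face, 34 deg from vertical. Lengths below in mm in this frame. Lamp axis at x 0, z 30, lamp centre y +42; spring clips (to z 40) at y +9 and +75; end stop y +100, to z 42; sheet visor at x +78, to z 58
- guide_flat (a point): fixed steel guide block, 22 wide in x, y -44 to -32, top z 33. The point is on its flat side that looks to -y: x 0, y -44, z 19 in lamp_face. The flat reaches z 26; above it is chamfered, 4 back over 7.5 of height
- thumb_plate (a point): thumb plate of the end holder, 20 wide in x; the point is on its flat side that looks to +y at x 0, y -76, z 24 in lamp_face when the holder is forward (32 from the guide block's flat) and slides with it. From here up its lip bends away, 14 towards -y over 28 of height, to z 52
- wedge_home (a point): where the centre of the 40 mm block is when home (x 0, y -64, z 21 in lamp_face): its 40 mm length along y between the guide block and the thumb plate, its flat underside on two rails 12 high and 21 over their outsides. Beside block and rails the bare face is free for fingers
- end_holder (a joint): how far the sprung end holder has slid back to -y of lamp_face, m: 0 = forward, its ceramic cup over 5 mm of the lamp's pin; 0.016 = stop. 0.006 frees the pin; 0.008 with the block home. The spring pushes it forward with 2.4 N at 0, 4.8 N at 0.008, and brings it back when let go. Pressing the block in along the face's normal takes some 3 to 12 N (more if it rides on the guide block's rim), until it meets the rails
- center_25x40x18 (a point): centre of the spacer block to use as the wedge: pale machined block lying flat, 25 (its x) x 40 (its y) x 18 (z) mm, 50 g; the only one that is 40 mm long
- block_30x30x30: a 30 mm cube-shaped spacer block, not needed; origin in the middle of its underside
- block_20x50x12: a 20 x 50 x 12 mm spacer block, not needed (too long for the gap); origin in the middle of its underside
- lamp_center (a point): centre of the lamp: glass tube 18 mm in diameter, 100 mm long with white ceramic ends, along its y, plus a steel pin 8 mm in diameter and 7 long at each end; 60 g. The clips let it go with about 5 to 12 N, pulled along the face's normal; after about 8 mm it is free
- carton: low open cardboard tray for the lamp, 90 (x) x 152 (y) x 20 (z) mm, walls 3 mm, foam floor at z 8 mm; fixed; origin in the middle of its underside. A lamp lying in it along y has its centre at z 17 mm
- screwdriver: bystander: screwdriver 188 mm long
- glue_tube: bystander: tube of glue 136 mm
- caliper: bystander: caliper 200 mm
Things that resemble listed ones, but are neither listed nor needed, are in the scene too. What is shaped like the part that bears center_25x40x18 but green or orange is not meant.

How it is judged:
By the outcome, as a careful person would: the job done as asked, in the order asked, and still so for the second after the job is handed in, with the robot touching nothing.
It also fails if it takes over 51 s, if anything falls off the work surface, if the arm or the gripper's body presses on something with over 40 N, if the wrist force passes 120 N, or if a joint passes its speed limit or range.

## Working session

There is one attempt and no reset: what is moved stays moved. The work goes in short steps, Python scripts to look and compute and a tool call to move; the robot and the scene stay as the last step left them, time stands still between calls to the robot, and variables do not carry over. Pictures are saved under pics/ and viewed, and the job is handed in when it is done.

Besides the shell and the picture viewer there is one more tool, called after ">>>" in YAML: its name, and indented under it one key for each argument. drive_tool: Moves the arm, as the interface text tells. Its arguments: {"type":"object","properties":{"motion":{"type":"string"},"newtons":{"type":"number"}},"required":["motion"]}

```bash
mkdir -p pics
cat > h.py <<'E'
import numpy as np, cv2
from rig import *
def snap(n,tag):
    p,d=get_image(n); cv2.imwrite(f'pics/{tag}.png',p[:,:,::-1]); np.save(f'pics/{tag}_d.npy',d); return p,d
def ray(n,uv):
    m=camera_model(n);K=np.array(m['camera_matrix']);D=np.array(m['D'],float);T=np.array(m['cam_to_world'])
    q=cv2.undistortPoints(np.array(uv,float).reshape(-1,1,2),K,D).reshape(-1,2)
    dirs=np.c_[q[:,0],-q[:,1],-np.ones(len(q))]
    return T[:3,3],dirs@T[:3,:3].T
def atz(n,uv,z):
    o,d=ray(n,uv); s=(z-o[2])/d[:,2]; return o+d*s[:,None]
def dep(n,uv,D):
    o,d=ray(n,uv); z=np.array([D[int(round(v)),int(round(u))] for u,v in uv]); return o+d*z[:,None]
def tri(uv1,uv2):
    out=[]
    o1,d1=ray('scene',uv1);o2,d2=ray('top',uv2)
    for a,b in zip(d1,d2):
        s=np.linalg.lstsq(np.c_[a,-b],o2-o1,rcond=None)[0]
        p=o1+a*s[0];q=o2+b*s[1];out.append(np.r_[(p+q)/2,np.linalg.norm(p-q)])
    return np.array(out)
def proj(n,P):
    m=camera_model(n);K=np.array(m['camera_matrix']);D=np.array(m['D'],float);T=np.array(m['cam_to_world'])
    c=(np.atleast_2d(P)-T[:3,3])@T[:3,:3]; c=c*[1,-1,-1]
    return cv2.projectPoints(c,np.zeros(3),np.zeros(3),K,D)[0].reshape(-1,2)
E
python3 - <<'E'
from h import *
np.set_printoptions(precision=4,suppress=True)
for n in('scene','top'):
    snap(n,n+'0'); m=camera_model(n); print(n,m)
print(get_state())
E
```

```text
scene {'camera_matrix': array([[387.7653,   0.    , 258.5418],
       [  0.    , 387.7653, 191.1353],
       [  0.    ,   0.    ,   1.    ]]), 'D': array([-0.118,  0.   ,  0.   ,  0.   ,  0.   ]), 'cam_to_world': array([[-0.5282,  0.5064, -0.6816, -0.2823],
       [-0.8489, -0.3333,  0.4102,  0.5527],
       [-0.0195,  0.7953,  0.6059,  0.8025],
       [ 0.    ,  0.    ,  0.    ,  1.    ]])}
top {'camera_matrix': array([[444.5163,   0.    , 259.0362],
       [  0.    , 444.5163, 194.9998],
       [  0.    ,   0.    ,   1.    ]]), 'D': array([-0.1105,  0.    ,  0.    ,  0.    ,  0.    ]), 'cam_to_world': array([[ 0.0245,  0.9901, -0.1383,  0.2894],
       [-0.9997,  0.0245, -0.0017,  0.0821],
       [ 0.0017,  0.1383,  0.9904,  1.4991],
       [ 0.    ,  0.    ,  0.    ,  1.    ]])}
{'clock': 0.1, 'qpos': array([-1.287 ,  0.2765,  1.506 , -0.    ,  1.3607, -0.121 ]), 'qd': array([ 0.002 , -0.0015, -0.0038,  0.0012,  0.0006, -0.0001]), 'effort': array([  0.0015, -41.77  , -24.6405,  -0.0002,   0.0057,   0.    ]), 'position': array([ 0.2263, -0.5281,  0.2305]), 'ee_rot': array([-0.0008,  0.9796,  0.201 , -0.0001]), 'contact_force': array([-0.1777,  0.2059,  0.5412]), 'moment': array([-0.0192, -0.0249,  0.0106]), 'width': 0.08561806734456186}
```

View pics/scene0.png

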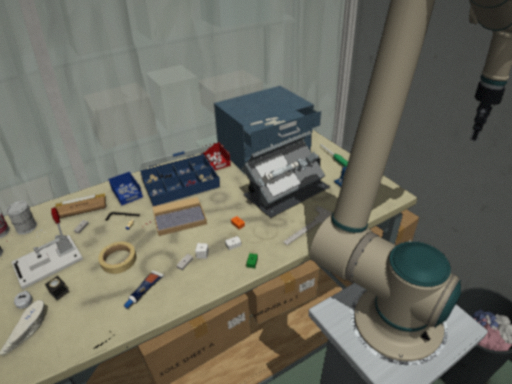

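View pics/top0.png

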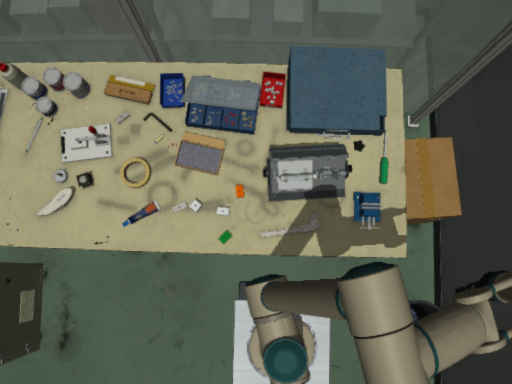

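Run:
```python
import cv2
a=cv2.imread('pics/top0.png');b=cv2.imread('pics/scene0.png')
def c(i,x0,y0,x1,y1,s,n): cv2.imwrite(f'pics/{n}.png',cv2.resize(i[y0:y1,x0:x1],None,fx=s,fy=s,interpolation=cv2.INTER_CUBIC))
c(a,255,130,361,210,7.5,'c1');c(b,235,130,335,220,6.6,'c2');c(a,165,120,265,250,4.6,'c3');c(b,145,190,275,280,6,'c4')
```

```text
(no output)
```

View pics/c1.png

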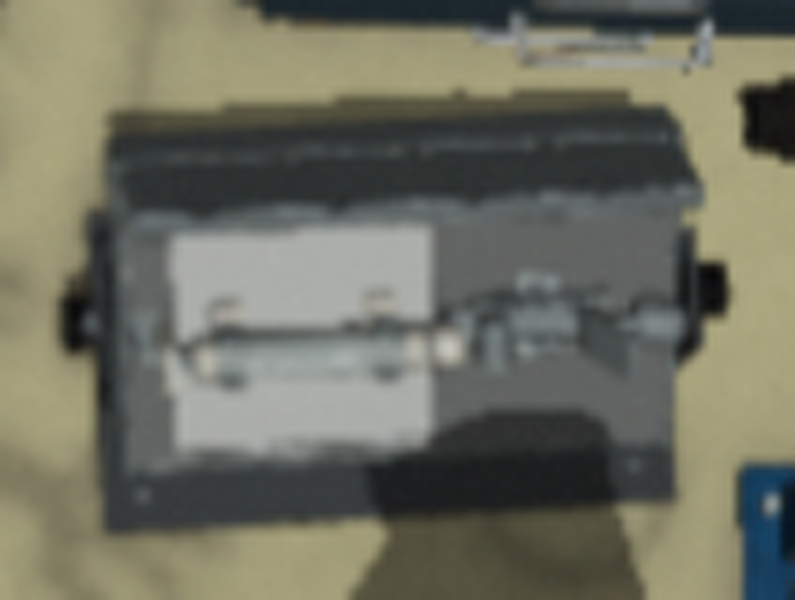

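View pics/c2.png

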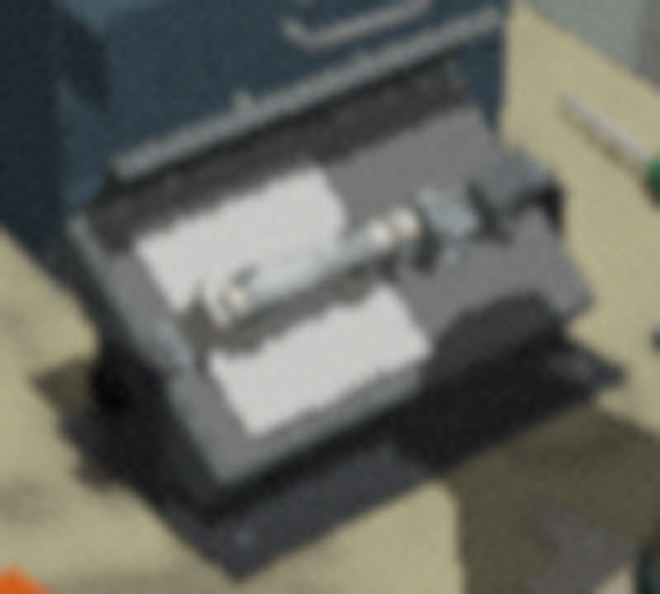

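View pics/c3.png

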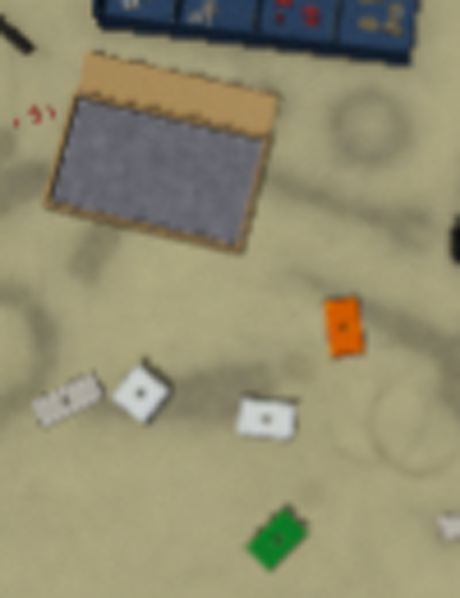

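View pics/c4.png

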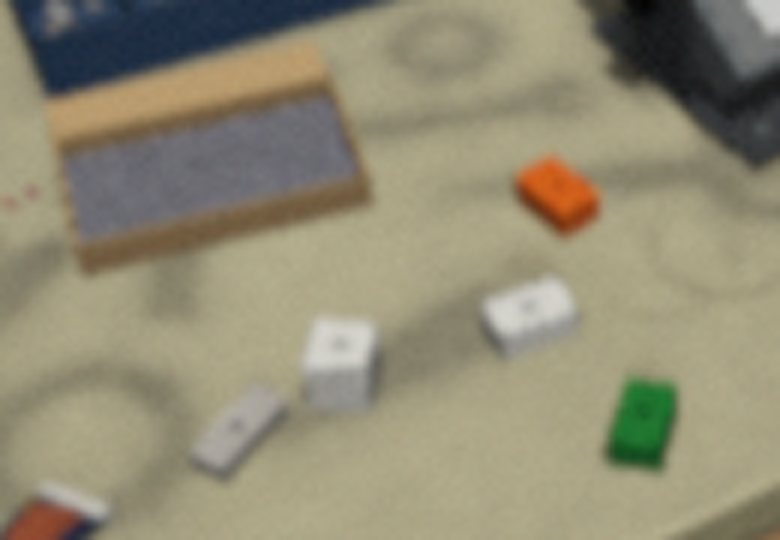

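```bash
cat > fit.py <<'E'
from h import *
np.set_printoptions(precision=4,suppress=True)
def cloud(n,tag,box):
    d=np.load(f'pics/{tag}_d.npy'); x0,y0,x1,y1=box
    g=np.array([(u,v) for v in range(y0,y1) for u in range(x0,x1) if d[v,u]>0])
    return g,dep(n,g,d)
if __name__=='__main__':
    print('base corners',atz('top',[(269.3,200.7),(344.6,196.4)],0.006))
    for n,tag,box in(('top','top0',(255,130,361,210)),('scene','scene0',(235,130,335,220))):
        g,P=cloud(n,tag,box)
        # RANSAC plane with tilt 34deg
        rng=np.random.default_rng(0);best=0
        for _ in range(4000):
            q=P[rng.choice(len(P),3,False)];nn=np.cross(q[1]-q[0],q[2]-q[0]);L=np.linalg.norm(nn)
            if L<1e-5: continue
            nn/=L
            if nn[2]<0:nn=-nn
            if abs(np.degrees(np.arccos(nn[2]))-34)>8 or nn[0]>0: continue
            k=np.abs((P-q[0])@nn)<.002
            if k.sum()>best: best=k.sum();bk=k
        for _ in range(5):
            c=P[bk].mean(0);nn=np.linalg.svd(P[bk]-c)[2][2];nn*=np.sign(nn[2]);bk=np.abs((P-c)@nn)<.002
        print(n,len(P),bk.sum(),c,nn,np.degrees(np.arccos(nn[2])),'yaw',np.degrees(np.arctan2(-nn[1],-nn[0])),'rms',((P[bk]-c)@nn).std())
E
python3 fit.py
```

```text
base corners [[ 0.4793  0.0494  0.006 ]
 [ 0.5003 -0.2067  0.006 ]]
top 8447 992 [ 0.5626 -0.081   0.0852] [-0.5456 -0.0578  0.8361] 33.27399575632484 yaw 6.047072099617322 rms 0.0011294694461887517
scene 8965 1542 [ 0.5644 -0.0679  0.0866] [-0.5705 -0.0534  0.8196] 34.95866034027974 yaw 5.349188370353224 rms 0.0011023918324205195
```

```bash
cat > pose.py <<'E'
from h import *
from scipy.optimize import least_squares
np.set_printoptions(precision=4,suppress=True)
def Rf(yaw,t=np.radians(34)):
    c,s=np.cos(yaw),np.sin(yaw)
    fx=np.array([np.cos(t)*c,np.cos(t)*s,np.sin(t)]);fy=np.array([-s,c,0]);return np.c_[fx,fy,np.cross(fx,fy)]
def C1(x,y):return (255+(x+.5)/7.5-.5,130+(y+.5)/7.5-.5)
def C2(x,y):return (235+(x+.5)/6.6-.5,130+(y+.5)/6.6-.5)
def W(p,P): return p[:3]+np.atleast_2d(P)/1000@Rf(p[3]).T
def draw(p,tag):
    L=[]
    def box(x0,x1,y0,y1,z0,z1,col):
        c=[(x,y,z) for x in(x0,x1) for y in(y0,y1) for z in(z0,z1)]
        for i in range(8):
            for j in range(i):
                if sum(a!=b for a,b in zip(c[i],c[j]))==1:L.append((c[i],c[j],col))
    box(-75,75,-123,123,0,0,(0,255,255)); box(-11,11,-44,-32,0,33,(0,255,0)); box(-10,10,-76,-76,10,24,(0,0,255))
    L.append(((-10,-90,52),(10,-90,52),(0,0,255)))
    box(-9,9,-8,92,21,39,(255,0,255)); box(-4,4,92,99,26,34,(255,255,0)); box(78,78,-123,123,0,58,(255,128,0))
    box(-10.5,10.5,-84,-44,0,12,(200,200,0))
    for n,box_,s in(('top',(255,130,361,210),7.5),('scene',(235,130,335,220),6.6)):
        im=cv2.imread(f'pics/{tag}{n}.png' if tag else f'pics/{n}0.png');x0,y0,x1,y1=box_
        im=cv2.resize(im[y0:y1,x0:x1],None,fx=s,fy=s,interpolation=cv2.INTER_CUBIC)
        for a,b,col in L:
            q=proj(n,W(p,[a,b])); q=((q+.5-[x0,y0])*s).astype(int); cv2.line(im,tuple(map(int,q[0])),tuple(map(int,q[1])),col,1)
        cv2.imwrite(f'pics/ov_{n}.png',im)
if __name__=='__main__':
    obs=[('top',(-75,123,0),C1(127,473)),('top',(-75,-123,0),C1(672,452)),
     ('scene',(-75,-123,0),C2(592,300)),('scene',(-75,123,0),C2(222,485)),
     ('top',(0,-8,30),C1(432,347)),('scene',(0,-3,30),C2(408,222))]
    def f(p): return np.concatenate([proj(n,W(p,P))[0]-uv for n,P,uv in obs])
    r=least_squares(f,[.56,-.08,.085,np.radians(5)],loss='soft_l1');p=r.x;np.save('face.npy',p)
    print(p,np.degrees(p[3]));print(f(p).reshape(-1,2));draw(p,'')
E
python3 pose.py
```

```text
[ 0.5698 -0.0726  0.09    0.0645] 3.6984107614155013
[[-0.7502  0.3342]
 [ 0.645   0.2175]
 [ 2.5993 -0.0528]
 [ 0.5694 -0.5713]
 [-0.2125 -1.6587]
 [-4.7516  1.1475]]
```

```bash
sleep 1
```

```text
(no output)
```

View pics/ov_top.png

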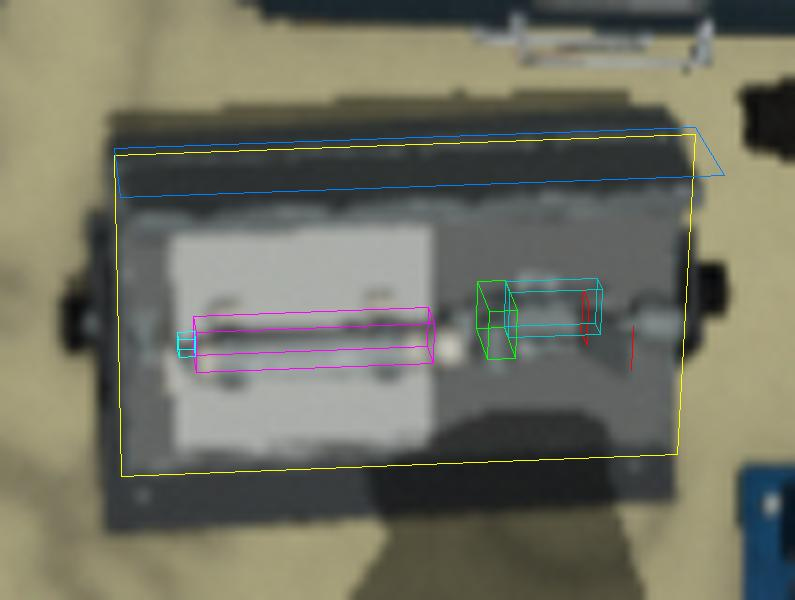

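View pics/ov_scene.png

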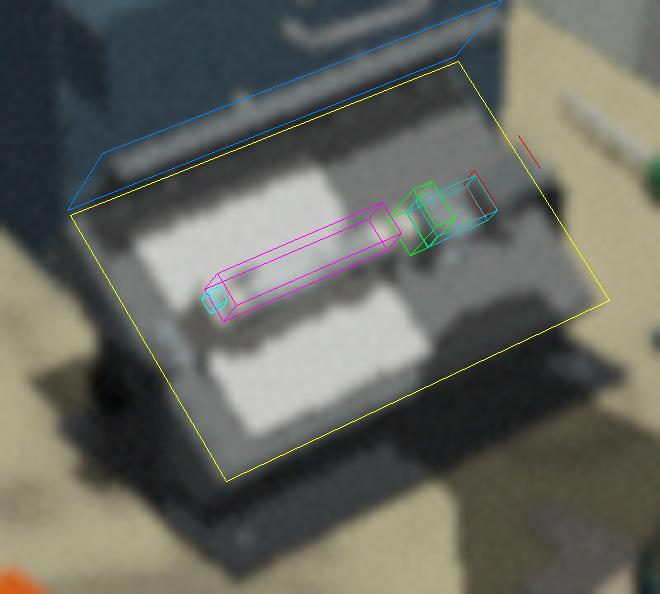

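Run:
```python
import cv2
a=cv2.imread('pics/top0.png');b=cv2.imread('pics/scene0.png')
def c(i,x0,y0,x1,y1,s,n): cv2.imwrite(f'pics/{n}.png',cv2.convertScaleAbs(cv2.resize(i[y0:y1,x0:x1],None,fx=s,fy=s,interpolation=cv2.INTER_LANCZOS4),alpha=1.3))
c(a,272,160,352,190,10,'d1');c(b,260,150,325,190,12,'d2')
```

```text
(no output)
```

View pics/d1.png

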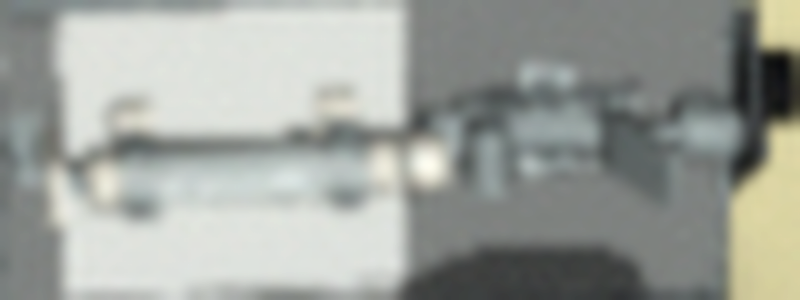

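View pics/d2.png

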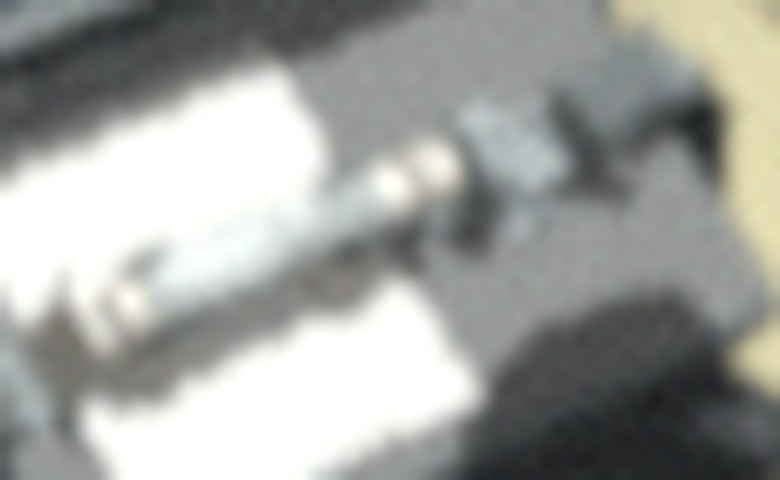

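```bash
cat > pose2.py <<'E'
from pose import *
def d1(x,y):return (272+(x+.5)/10-.5,160+(y+.5)/10-.5)
def d2(x,y):return (260+(x+.5)/12-.5,150+(y+.5)/12-.5)
obs=[('top',(0,92,30),d1(93,181)),('top',(0,-8,30),d1(402,161)),('top',(0,-38,33),d1(490,163)),('top',(0,-90,52),d1(665,168)),
('scene',(0,92,30),d2(116,312)),('scene',(0,-8,30),d2(408,176)),('scene',(0,-90,52),d2(675,60)),
('top',(78,118,58),C1(125,216)),('top',(78,-120,58),C1(695,193))]
n0=np.array([-.558,-.053,.829]);c0=np.array([.5635,-.0745,.0859])
def f(p):
    r=np.array([proj(n,W(p,P))[0]-uv for n,P,uv in obs]); r[-2:,0]=0
    return r
g=lambda p:np.r_[f(p).ravel(),(p[:3]-c0)@Rf(p[3])[:,2]/.001,(np.degrees(p[3])-5.2)/.5]
r=least_squares(g,[.5698,-.0726,.09,.09],loss='soft_l1');p=r.x
print(p,np.degrees(p[3]));print(f(p));print(g(p)[-2:]);np.save('face.npy',p);draw(p,'')
E
python3 pose2.py
```

```text
[ 0.5649 -0.0719  0.0872  0.0871] 4.98839693021379
[[-0.4847  0.0328]
 [-0.0062  0.1251]
 [ 0.7216 -0.265 ]
 [ 0.6244  0.6595]
 [-0.083   0.8551]
 [ 0.0457  1.0635]
 [-0.6306 -0.8866]
 [ 0.      0.0875]
 [ 0.     -1.4132]]
[ 0.1468 -0.4232]
```

```bash
sleep 1
```

```text
(no output)
```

View pics/ov_top.png

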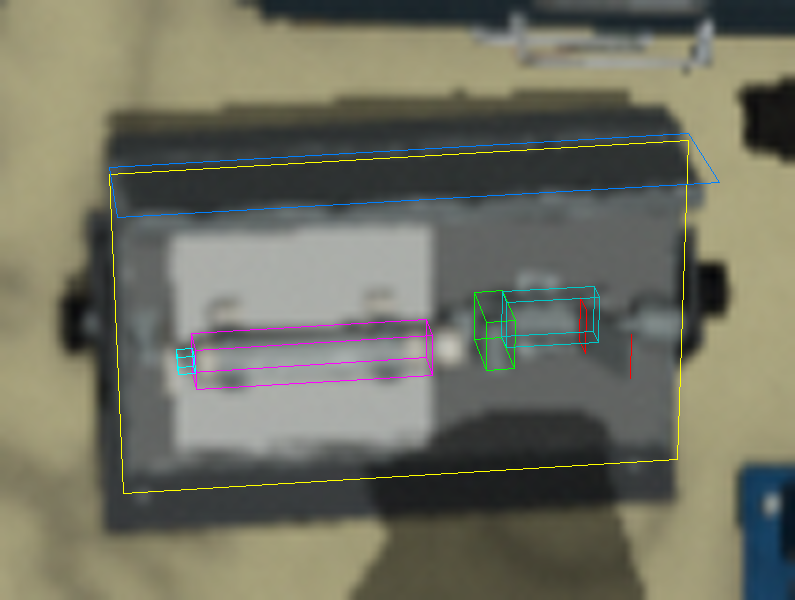

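View pics/ov_scene.png

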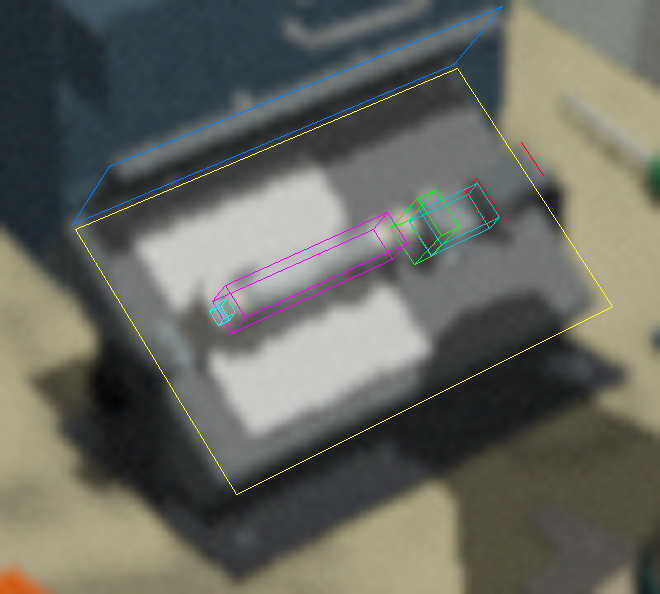

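```bash
cat > hm.py <<'E'
from pose import *
from fit import cloud
import sys
p=np.load('face.npy');R=Rf(p[3])
def go(tags=('top0','scene0'),out='hm'):
    pan=[]
    for n,tag,box in(('top',tags[0],(255,130,361,210)),('scene',tags[1],(235,130,335,220))):
        g,P=cloud(n,tag,box);F=(P-p[:3])@R*1000
        im=cv2.imread(f'pics/{tag}.png');col=im[g[:,1],g[:,0]]
        S=3;W_,H_=270*S,130*S//1
        o1=np.zeros((120*S,W_,3),np.uint8);o2=o1.copy()
        o=np.argsort(F[:,2])
        for i in o:
            x,y,z=F[i]; u=int((130-y)*S);v=int((60-x)*S)
            if -20<z<80:
                cv2.circle(o1,(u,v),4,tuple(map(int,col[i])),-1)
                h=cv2.applyColorMap(np.uint8([[np.clip((z+10)*3.4,0,255)]]),cv2.COLORMAP_JET)[0,0];cv2.circle(o2,(u,v),4,tuple(map(int,h)),-1)
        for o_ in(o1,o2):
          for b in[(-11,11,-44,-32),(-9,9,-8,92),(-10,10,-90,-76)]:
            cv2.rectangle(o_,(int((130-b[3])*S),int((60-b[1])*S)),(int((130-b[2])*S),int((60-b[0])*S)),(255,255,255),1)
        pan+= [cv2.resize(np.vstack([o1,o2]),None,fx=.74,fy=.74)]
        cv2.imwrite(f'pics/{out}_{n}.png',pan[-1])
        print(n)
        for y0 in range(100,-110,-8):
            k=(abs(F[:,1]-y0)<4)&(abs(F[:,0])<9); 
            if k.sum():print(y0,k.sum(),np.percentile(F[k,2],[10,50,90]).round(0),end='; ')
        print()
go()
E
python3 hm.py
```

```text
top
100 21 [-1. 34. 44.]; 92 17 [ 1.  6. 37.]; 84 28 [-3. 28. 41.]; 76 19 [12. 34. 40.]; 68 21 [-0. 35. 43.]; 60 22 [-4. 30. 39.]; 52 29 [-0. 30. 41.]; 44 20 [-0. 36. 41.]; 36 24 [-2. 17. 40.]; 28 21 [-0. 33. 41.]; 20 25 [ 0. 28. 37.]; 12 24 [12. 37. 40.]; 4 19 [ 4. 33. 37.]; -4 23 [-1. 33. 39.]; -12 26 [-0. 33. 39.]; -20 15 [-2.  9. 37.]; -28 22 [ 5. 14. 33.]; -36 20 [-0. 25. 38.]; -44 15 [ 1. 11. 30.]; -52 11 [ 1.  7. 12.]; -60 13 [ 2.  7. 10.]; -68 12 [ 4.  7. 12.]; -76 22 [ 8. 23. 34.]; -84 27 [ 6. 40. 48.]; -92 22 [-2. 12. 52.]; -100 21 [-0. 17. 26.]; -108 19 [-3. 22. 28.]; 
scene
100 6 [19. 39. 42.]; 92 18 [21. 35. 40.]; 84 23 [ 3. 33. 38.]; 76 11 [30. 35. 38.]; 68 18 [33. 36. 41.]; 60 14 [ 0. 36. 40.]; 52 16 [ 0. 37. 40.]; 44 18 [-1. 33. 39.]; 36 18 [-1. 36. 40.]; 28 17 [ 1. 33. 38.]; 20 19 [-1. 32. 37.]; 12 19 [15. 35. 41.]; 4 12 [30. 38. 41.]; -4 7 [ 3. 35. 37.]; -12 16 [ 7. 35. 39.]; -20 11 [-2. 32. 37.]; -28 20 [ 1. 27. 33.]; -36 10 [21. 33. 34.]; -44 1 [31. 31. 31.]; -60 9 [ 7.  8. 12.]; -68 9 [ 4.  8. 10.]; -76 40 [ 7. 22. 34.]; -84 23 [32. 42. 50.]; -92 8 [47. 49. 51.]; -100 7 [-2.  2. 20.]; -108 7 [-0. 16. 26.];
```

```bash
sleep 1
```

```text
(no output)
```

View pics/hm_top.png

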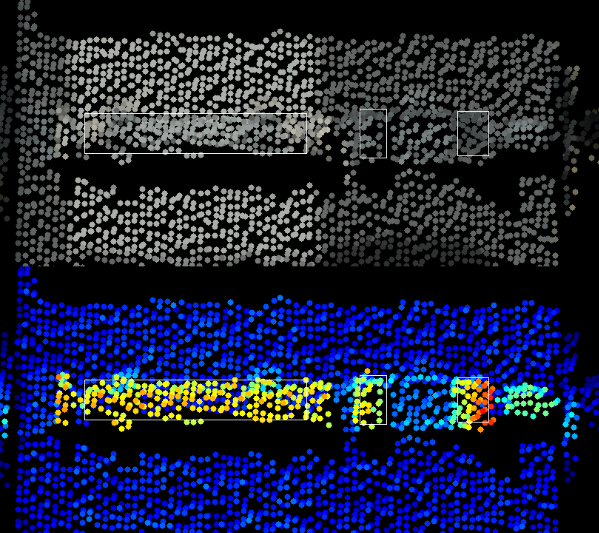

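View pics/hm_scene.png

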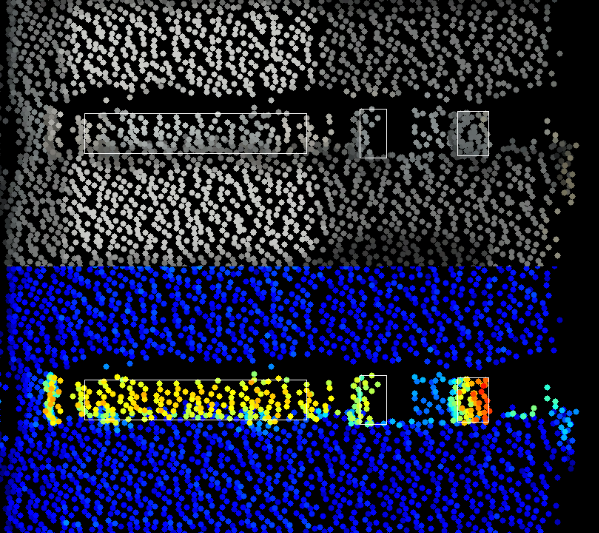

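```bash
cat > blk.py <<'E'
from h import *
from fit import cloud
np.set_printoptions(precision=4,suppress=True)
p=np.load('face.npy')
for n,tag,box in(('top','top0',(205,198,242,224)),('scene','scene0',(220,228,248,256))):
    im=cv2.imread(f'pics/{tag}.png');x0,y0,x1,y1=box
    g,P=cloud(n,tag,box)
    print(n,'table z',np.median(P[:,2]), 'top z', np.percentile(P[:,2],[90,95,98]))
    gr=im[y0:y1,x0:x1].astype(int).min(2); thr=190 if n=='top' else 170
    print(gr.max(),np.percentile(gr,[50,90]))
    m=(gr>thr).astype(np.uint8); c,_=cv2.findContours(m,0,2); c=max(c,key=cv2.contourArea)
    r=cv2.minAreaRect(c);q=cv2.boxPoints(r)+[x0,y0]; print(r,q)
    w=atz(n,q,.018);print(w,w.mean(0),[np.linalg.norm(w[i]-w[i-1]) for i in range(4)])
    mm=cv2.moments(c);print('cent',atz(n,[(x0+mm['m10']/mm['m00'],y0+mm['m01']/mm['m00'])],.018))
    k=(P[:,2]>.013)&(P[:,2]<.03);q=P[k][:,:2]; 
    r=cv2.minAreaRect(q.astype(np.float32)*1000);print('depth rect',r,k.sum(),q.mean(0),np.median(P[k][:,2]))
print(tri([(233.3,241.5)],[(222.8,210.9)]))
E
python3 blk.py
python3 - <<'E'
import cv2
a=cv2.imread('pics/top0.png');b=cv2.imread('pics/scene0.png')
u=cv2.resize(a[196:226,205:242],(592,480),interpolation=cv2.INTER_CUBIC)
v=cv2.resize(b[226:258,215:252],None,fx=15,fy=15,interpolation=cv2.INTER_CUBIC)
cv2.imwrite('pics/e1.png',u);cv2.imwrite('pics/e2.png',v)
E
```

```text
top table z -0.0005315776313750131 top z [0.0084 0.0163 0.0198]
204 [120.  141.8]
((17.0, 12.5), (5.0, 10.0), 90.0) [[217. 208.]
 [227. 208.]
 [227. 213.]
 [217. 213.]]
[[0.4488 0.2245 0.018 ]
 [0.4496 0.1909 0.018 ]
 [0.4328 0.1904 0.018 ]
 [0.4319 0.2239 0.018 ]] [0.4408 0.2074 0.018 ] [np.float64(0.016842674922466105), np.float64(0.033577758131369026), np.float64(0.01683584358287427), np.float64(0.033528112884995194)]
cent [[0.4406 0.2062 0.018 ]]
depth rect ((442.1829528808594, 204.55810546875), (39.78087615966797, 24.858707427978516), 85.64146423339844) 80 [0.4427 0.2051] 0.017485078066508564
scene table z 0.0007845027437499708 top z [0.0159 0.0181 0.0196]
204 [131.  171.7]
((12.850000381469727, 13.049999237060547), (6.324554920196533, 12.965337753295898), 71.56504821777344) [[225.7 240.1]
 [238.  236. ]
 [240.  242. ]
 [227.7 246.1]]
[[0.4547 0.2234 0.018 ]
 [0.4503 0.1853 0.018 ]
 [0.4257 0.1926 0.018 ]
 [0.4303 0.2301 0.018 ]] [0.4402 0.2079 0.018 ] [np.float64(0.025301524551360935), np.float64(0.038430996160900406), np.float64(0.02566758025293285), np.float64(0.03773305712512171)]
cent [[0.4406 0.2074 0.018 ]]
depth rect ((441.2011413574219, 208.22792053222656), (39.93800354003906, 28.487285614013672), 82.78040313720703) 95 [0.44  0.209] 0.01772703724410951
[[0.4403 0.2057 0.0147 0.0017]]
```

```bash
sleep 1
```

```text
(no output)
```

View pics/e1.png

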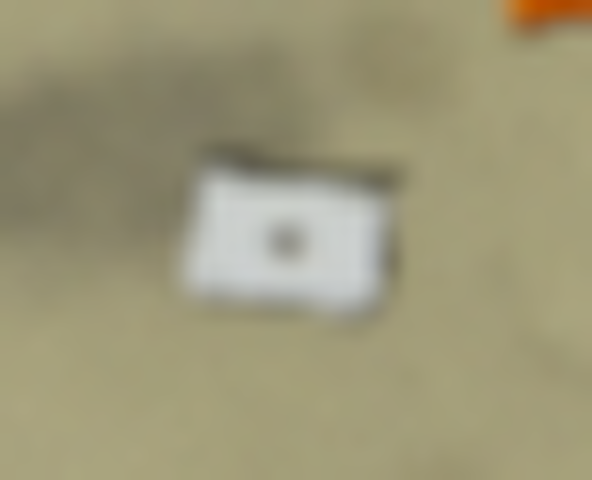

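View pics/e2.png

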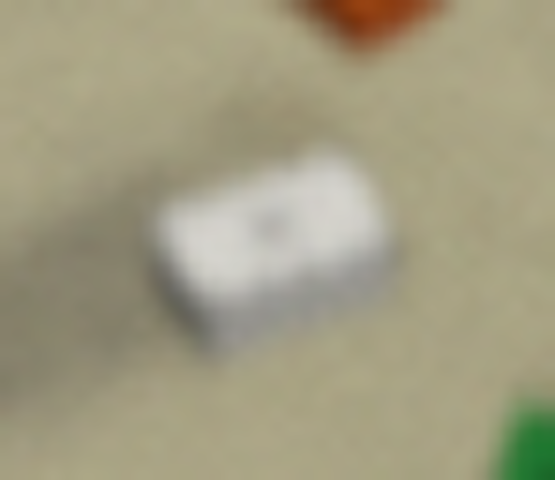

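```bash
cat > plan.py <<'E'
from h import *
from pose import Rf
from scipy.spatial.transform import Rotation as Ro, Slerp
np.set_printoptions(precision=4,suppress=True)
def cur():
    s=get_state();q=s['ee_rot'];return s,np.array(s['position']),Ro.from_quat([q[1],q[2],q[3],q[0]])
def down(ang):
    a=np.radians(ang);x=np.array([np.cos(a),np.sin(a),0]);z=np.array([0,0,-1.]);return Ro.from_matrix(np.c_[x,np.cross(z,x),z])
def facepose(P):
    p=np.load('face.npy');R=Rf(p[3]);return p[:3]+R@(np.array(P)/1000),Ro.from_matrix(np.c_[R[:,1],R[:,0],-R[:,2]])
def rows(targets,n,hand=None,start=None):
    """targets list of (pos,rot); n list of row counts"""
    s,P,R=cur()
    out=[]
    for (Pt,Rt),k in zip(targets,n):
        sl=Slerp([0,1],Ro.concatenate([R,Rt]));Pp,Rp=P,R
        for i in range(1,k+1):
            Pi=P+(Pt-P)*i/k;Ri=sl(i/k)
            out.append(np.r_[np.degrees((Rp.inv()*Ri).as_rotvec()),Rp.inv().apply(Pi-Pp)]);Pp,Rp=Pi,Ri
        P,R=Pt,Rt
    for o in out: print(' '.join(f'{v:.1f}' for v in o[:3]),' '.join(f'{v:.4f}' for v in o[3:]))
def st(): 
    s,P,R=cur(); m=R.as_matrix(); p=np.load('face.npy');F=Rf(p[3])
    print('t',s['clock'],'pos',P,'w',s['width'],'face',F.T@(P-p[:3])*1000,'F',s['contact_force'],'Fface',F.T@s['contact_force'],'q',s['qpos'],'zax',m[:,2],'xang',np.degrees(np.arctan2(m[1,0],m[0,0])))
E
python3 - <<'E'
from plan import *
print(atz('top',[(222.3,210.56)],.018),atz('scene',[(232.6,240.5)],.018),tri([(232.6,240.5)],[(222.3,210.56)]))
p=np.load('face.npy'); p[:3]+=Rf(p[3])[:,1]*.001; np.save('face.npy',p)
st(); B=np.array([.4410,.2070,0])
rows([(B+[0,0,.23],down(84.5)),(B+[0,0,.06],down(84.5))],[14,4])
print(facepose([0,-65,50]))
E
```

```text
[[0.4406 0.2064 0.018 ]] [[0.4425 0.2075 0.018 ]] [[0.441  0.2071 0.0189 0.0019]]
t 0.1 pos [ 0.2263 -0.5281  0.2305] w 0.08561806734456186 face [-232.3692 -425.9554  329.6476] F [-0.1777  0.2059  0.5412] Fface [0.1707 0.2206 0.5377] q [-1.287   0.2765  1.506  -0.      1.3607 -0.121 ] zax [-0.0005  0.0016 -1.    ] xang 23.192846622170602
-0.0 -0.0 -4.4 0.0348 -0.0422 0.0001
-0.0 -0.0 -4.4 0.0379 -0.0394 0.0001
-0.0 -0.0 -4.4 0.0408 -0.0364 0.0001
-0.0 -0.0 -4.4 0.0435 -0.0332 0.0001
-0.0 -0.0 -4.4 0.0459 -0.0298 0.0001
-0.0 -0.0 -4.4 0.0480 -0.0262 0.0001
-0.0 -0.0 -4.4 0.0499 -0.0225 0.0001
-0.0 -0.0 -4.4 0.0514 -0.0186 0.0001
-0.0 -0.0 -4.4 0.0527 -0.0146 0.0001
-0.0 -0.0 -4.4 0.0537 -0.0105 0.0001
-0.0 -0.0 -4.4 0.0543 -0.0064 0.0001
-0.0 -0.0 -4.4 0.0547 -0.0022 0.0000
-0.0 -0.0 -4.4 0.0547 0.0019 0.0000
-0.0 -0.0 -4.4 0.0544 0.0061 0.0000
0.0 0.0 0.0 0.0000 0.0000 0.0425
0.0 0.0 0.0 0.0000 0.0000 0.0425
0.0 0.0 0.0 0.0000 0.0000 0.0425
0.0 0.0 0.0 0.0000 0.0000 0.0425
(array([ 0.5426, -0.1381,  0.1286]), Rotation.from_matrix(array([[-0.087 ,  0.8259,  0.5571],
                            [ 0.9962,  0.0721,  0.0486],
                            [ 0.    ,  0.5592, -0.829 ]])))
```

>>> drive_tool:
  motion: "0 0 -4.4 0.035 -0.042 0 60; 0 0 -4.4 0.038 -0.039 0 60; 0 0 -4.4 0.041 -0.036 0 60; 0 0 -4.4 0.0435 -0.033 0 60; 0 0 -4.4 0.046 -0.030 0 60; 0 0 -4.4 0.048 -0.026 0 60; 0 0 -4.4 0.050 -0.0225 0 60; 0 0 -4.4 0.0515 -0.0185 0 60; 0 0 -4.4 0.0525 -0.0145 0 60; 0 0 -4.4 0.0535 -0.0105 0 60; 0 0 -4.4 0.054 -0.0065 0 60; 0 0 -4.4 0.0545 -0.002 0 60"
  newtons: 40

```text
clock: 1.6
position: [0.4063, 0.1192, 0.2292]
ee_rot: [-0.001, 0.781, 0.624, 0.002]
contact_force: [1.0, -0.2, 0.1]
width: 0.051
```

Run:
```python
from plan import *
st(); B=np.array([.4410,.2070,0])
rows([(B+[0,0,.15],down(84.5)),(B+[0,0,.04],down(84.5))],[5,3])
```

```text
t 1.6 pos [0.4063 0.1192 0.2292] w 0.05101702072310222 face [-37.8396 203.2138 196.8204] F [ 1.0313 -0.2329  0.0579] Fface [ 0.8673 -0.3217 -0.5151] q [0.1173 0.0437 1.8014 0.0041 1.2939 0.3393] zax [ 0.002   0.0042 -1.    ] xang 77.21419308709388
0.0 -0.1 -1.5 0.0186 0.0029 0.0159
0.0 -0.1 -1.5 0.0185 0.0034 0.0159
0.0 -0.1 -1.5 0.0184 0.0038 0.0159
0.0 -0.1 -1.5 0.0184 0.0043 0.0159
0.0 -0.1 -1.5 0.0183 0.0048 0.0159
0.0 0.0 0.0 0.0000 0.0000 0.0367
0.0 0.0 0.0 0.0000 0.0000 0.0367
0.0 0.0 0.0 0.0000 0.0000 0.0367
```

>>> drive_tool:
  motion: "0 0 -1.5 0.0186 0.003 0.016 60; 0 0 -1.5 0.0185 0.0034 0.016 60; 0 0 -1.5 0.0185 0.004 0.016 60; 0 0 -1.5 0.0184 0.0043 0.016 60; 0 0 -1.5 0.018 0.0048 0.016 60; 0 0 0 0 0 0.03 60; 0 0 0 0 0 0.03 60; 0 0 0 0 0 0.02 60; 0 0 0 0 0 0 60"

```text
clock: 2.72
position: [0.443, 0.2172, 0.0616]
ee_rot: [-0.001, 0.733, 0.68, 0.002]
contact_force: [0.6, -0.1, -0.1]
width: 0.0515
```

Run:
```python
from plan import *
st(); B=np.array([.4410,.2070,0])
rows([(B+[0,0,.02],down(84.5)),(B+[0,0,.003],down(84.5))],[3,3])
snap('scene','s1');snap('top','t1')
a=cv2.imread('pics/s1.png');b=cv2.imread('pics/t1.png')
u=cv2.resize(a[200:270,190:280],None,fx=6,fy=6,interpolation=cv2.INTER_CUBIC)
cv2.imwrite('pics/s1c.png',u)
```

```text
t 2.725 pos [0.443  0.2172 0.0616] w 0.051465073577822165 face [-94.1466 297.6114  32.6411] F [ 0.6224 -0.1095 -0.0845] Fface [ 0.4589 -0.1632 -0.4114] q [0.3118 0.3153 1.9274 0.0049 0.8962 0.3849] zax [ 0.0015  0.0045 -1.    ] xang 85.63865249089324
0.0 -0.1 0.4 -0.0035 -0.0004 0.0138
0.0 -0.1 0.4 -0.0035 -0.0004 0.0139
0.0 -0.1 0.4 -0.0035 -0.0004 0.0139
0.0 0.0 0.0 0.0000 0.0000 0.0057
0.0 0.0 0.0 0.0000 0.0000 0.0057
0.0 0.0 0.0 0.0000 0.0000 0.0057
```

View pics/s1c.png

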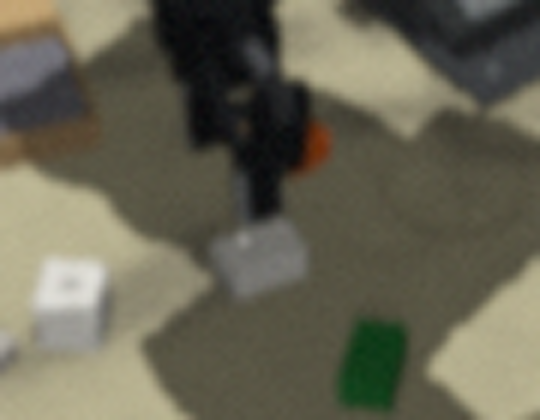

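>>> drive_tool:
  motion: "0 -0.1 0.4 -0.0035 -0.0004 0.014 60; 0 -0.1 0.4 -0.0035 -0.0004 0.014 60; 0 -0.1 0.3 -0.003 -0.0004 0.013 60; 0 0 0 0 0 0.002 60; 0 0 0 0 0 0 60"

```text
clock: 3.45
position: [0.445, 0.2078, 0.0202]
ee_rot: [0.003, 0.741, 0.672, 0.005]
contact_force: [-0.3, -0.6, -0.5]
width: 0.0515
```

Run:
```python
from plan import *
st(); B=np.array([.4410,.2070,0])
rows([(B+[0,0,.003],down(84.5))],[2])
```

```text
t 3.45 pos [0.445  0.2078 0.0202] w 0.05150246801277376 face [-116.3294  288.1141   -2.3465] F [-0.2975 -0.6187 -0.5491] Fface [-0.5974 -0.5905 -0.2594] q [ 0.2961  0.3677  1.9858 -0.0019  0.7773  0.3944] zax [ 0.0107  0.0019 -0.9999] xang 84.4454076820119
0.3 -0.1 -0.0 -0.0006 -0.0020 0.0086
0.3 -0.1 -0.0 -0.0006 -0.0020 0.0086
```

>>> drive_tool:
  motion: "0.3 -0.1 0 -0.0006 -0.002 0.007 60; 0.3 0 0 0 -0.002 0.006 60; 0 0 0 0 0 0.002 60; 0 0 0 0 0 0 60"

```text
clock: 3.95
position: [0.4415, 0.208, 0.0048]
ee_rot: [-0.0, 0.74, 0.672, 0.001]
contact_force: [0.3, -0.1, -0.3]
width: 0.051
```

Run:
```python
from plan import *
st(); B=np.array([.4410,.2070,0])
rows([(B+[0,0,.003],down(84.5))],[1])
```

```text
t 3.95 pos [0.4415 0.208  0.0048] w 0.050953152669772996 face [-127.8236  288.6019  -13.1613] F [ 0.3312 -0.1276 -0.3434] Fface [ 0.0723 -0.1559 -0.463 ] q [0.2966 0.3912 2.0018 0.0019 0.747  0.3919] zax [ 0.0011  0.0017 -1.    ] xang 84.46193353201687
0.1 -0.1 -0.0 -0.0010 -0.0004 0.0018
```

>>> drive_tool:
  motion: "0 0 0 -0.001 -0.0004 0.001 10; 0 0 0 0 0 0 10; 0 0 0 0 0 0 10; 0 0 0 0 0 0 10; 0 0 0 0 0 0 10"
  newtons: 50

```text
clock: 4.58
position: [0.4413, 0.2071, 0.0041]
ee_rot: [-0.0, 0.74, 0.672, 0.001]
contact_force: [0.1, 0.3, -0.0]
width: 0.0238
```

Run:
```python
from plan import *
st()
```

```text
t 4.575 pos [0.4413 0.2071 0.0041] w 0.023793902068955132 face [-128.4334  287.6962  -13.5241] F [ 0.1011  0.3149 -0.0283] Fface [ 0.0904  0.3049 -0.0951] q [0.2949 0.3912 2.0045 0.0018 0.7434 0.3902] zax [ 0.002   0.0019 -1.    ] xang 84.46683642345711
```

Run:
```python
from plan import *
B=np.array([.4410,.2070,0])
F=facepose([0,-65.5,100]);print(F[0])
rows([(B+[0,0,.16],down(84.5)),F],[4,8])
```

```text
[ 0.5148 -0.1411  0.1701]
0.0 -0.0 -0.0 0.0001 0.0000 -0.0390
0.0 -0.0 -0.0 0.0000 -0.0000 -0.0390
0.0 -0.0 -0.0 0.0000 -0.0000 -0.0390
0.0 -0.0 -0.0 -0.0000 -0.0000 -0.0390
-4.2 0.4 -1.3 -0.0424 0.0134 -0.0013
-4.2 0.4 -1.3 -0.0427 0.0125 -0.0006
-4.2 0.4 -1.3 -0.0430 0.0115 0.0000
-4.2 0.4 -1.3 -0.0432 0.0106 0.0005
-4.2 0.4 -1.3 -0.0434 0.0096 0.0010
-4.2 0.4 -1.3 -0.0437 0.0085 0.0014
-4.2 0.4 -1.3 -0.0438 0.0074 0.0016
-4.2 0.4 -1.3 -0.0440 0.0063 0.0019
```

>>> drive_tool:
  motion: "0 0 0 0 0 -0.02 10; 0 0 0 0 0 -0.045 10; 0 0 0 0 0 -0.045 10; 0 0 0 0 0 -0.045 10; -4.2 0.4 -1.3 -0.0424 0.0134 -0.0013 10; -4.2 0.4 -1.3 -0.0427 0.0125 -0.0006 10; -4.2 0.4 -1.3 -0.043 0.0115 0 10; -4.2 0.4 -1.3 -0.0432 0.0106 0.0005 10; -4.2 0.4 -1.3 -0.0434 0.0096 0.001 10; -4.2 0.4 -1.3 -0.0437 0.0085 0.0014 10; -4.2 0.4 -1.3 -0.0438 0.0074 0.0016 10; 0 0 0 0 0 0 10"

```text
clock: 6.08
position: [0.5073, -0.0966, 0.1738]
ee_rot: [0.173, 0.659, 0.707, 0.19]
contact_force: [-0.1, 0.5, -0.4]
width: 0.0234
```

Run:
```python
from plan import *
st()
F=facepose([0,-65.5,85])
rows([F],[4])
```

```text
t 6.075 pos [ 0.5073 -0.0966  0.1738] w 0.02336721506748672 face [ -0.8967 -20.6124 105.1115] F [-0.1231  0.4725 -0.3566] Fface [-0.267   0.4814 -0.25  ] q [-0.5315  0.0235  2.1113  0.5063  0.6319 -0.9571] zax [ 0.495   0.0413 -0.8679] xang 94.10180387211597
-1.1 0.0 -0.2 -0.0112 0.0008 0.0050
-1.1 0.0 -0.2 -0.0112 0.0006 0.0050
-1.1 0.0 -0.2 -0.0112 0.0005 0.0050
-1.1 0.0 -0.2 -0.0112 0.0004 0.0050
```

>>> drive_tool:
  motion: "-1.1 0 -0.2 -0.0112 0.0008 0.005 10; -1.1 0 -0.2 -0.0112 0.0006 0.005 10; -1.1 0 -0.2 -0.0112 0.0005 0.005 10; -1 0 -0.2 -0.0112 0.0004 0.005 10; 0 0 0 0 0 0 10; 0 0 0 0 0 0 10"

```text
clock: 6.82
position: [0.5217, -0.1339, 0.1563]
ee_rot: [0.194, 0.646, 0.706, 0.217]
contact_force: [-0.1, -0.5, -1.2]
width: 0.0234
```

Run:
```python
from plan import *
st()
rows([facepose([0,-65.5,70])],[2])
snap('scene','s2');snap('top','t2')
a=cv2.imread('pics/s2.png');b=cv2.imread('pics/t2.png')
cv2.imwrite('pics/s2c.png',cv2.resize(a[120:200,250:350],None,fx=7,fy=7,interpolation=cv2.INTER_CUBIC))
cv2.imwrite('pics/t2c.png',cv2.resize(b[130:210,265:365],None,fx=7,fy=7,interpolation=cv2.INTER_CUBIC))
```

```text
t 6.825 pos [ 0.5217 -0.1339  0.1563] w 0.023399686047825996 face [ -1.4754 -58.9476  84.4173] F [-0.0873 -0.4778 -1.2268] Fface [-0.7926 -0.4684 -0.9451] q [-0.6462  0.0824  2.1466  0.7492  0.5888 -1.3023] zax [ 0.5544  0.0556 -0.8304] xang 95.21282394559165
-0.1 -0.2 -0.0 -0.0033 0.0008 0.0072
-0.1 -0.2 -0.0 -0.0033 0.0007 0.0072
```

View pics/s2c.png

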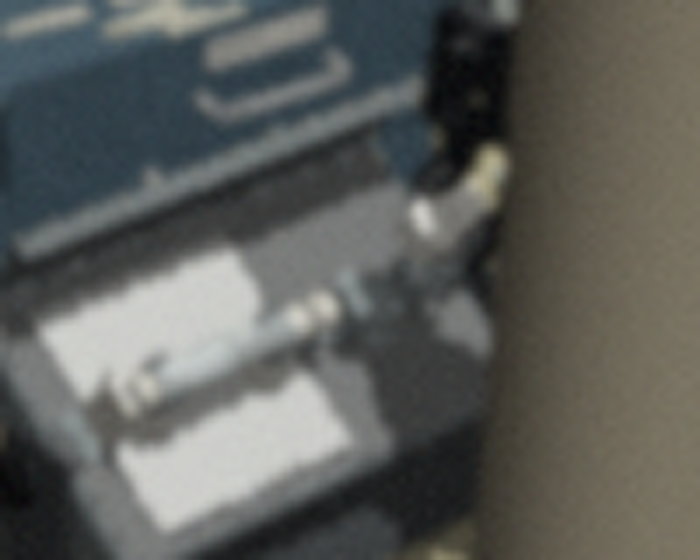

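View pics/t2c.png

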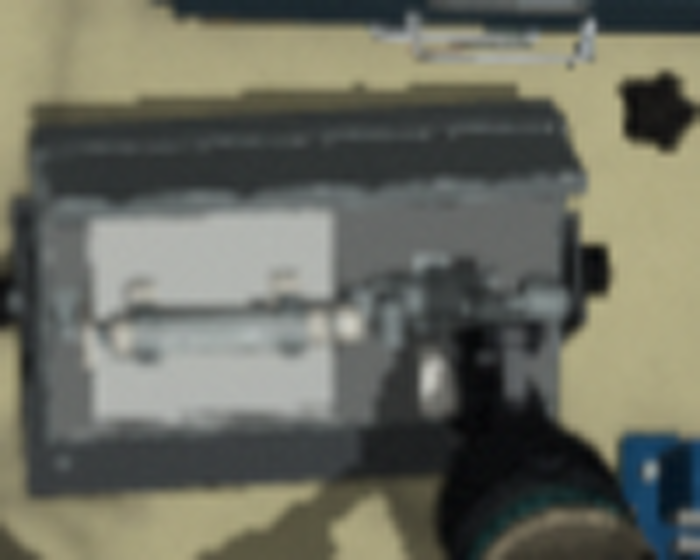

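```bash
cat > ovb.py <<'E'
from plan import *
def ovb(tag,n,box,s,off=(0,0)):
    st_,P,R=cur();im=cv2.imread(f'pics/{tag}.png');x0,y0,x1,y1=box
    im=cv2.resize(im[y0:y1,x0:x1],None,fx=s,fy=s,interpolation=cv2.INTER_CUBIC)
    c=[(x,y,z) for x in(-.02,.02) for y in(-.0125,.0125) for z in(-.0139,.0041)]
    for i in range(8):
        for j in range(i):
            if sum(a!=b for a,b in zip(c[i],c[j]))==1:
                q=proj(n,np.array([P+R.apply(np.array(v)+[off[0],0,off[1]]) for v in(c[i],c[j])]));q=((q+.5-[x0,y0])*s).astype(int)
                cv2.line(im,tuple(map(int,q[0])),tuple(map(int,q[1])),(0,255,255),1)
    cv2.imwrite(f'pics/{tag}_ovb.png',im);return im
E
python3 - <<'E'
from ovb import *
a=ovb('s2','scene',(290,130,330,170),12);b=ovb('t2','top',(305,160,345,200),12);cv2.imwrite('pics/b2.png',cv2.resize(np.hstack([a,b]),None,fx=.8,fy=.8))
E
```

```text
(no output)
```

View pics/b2.png

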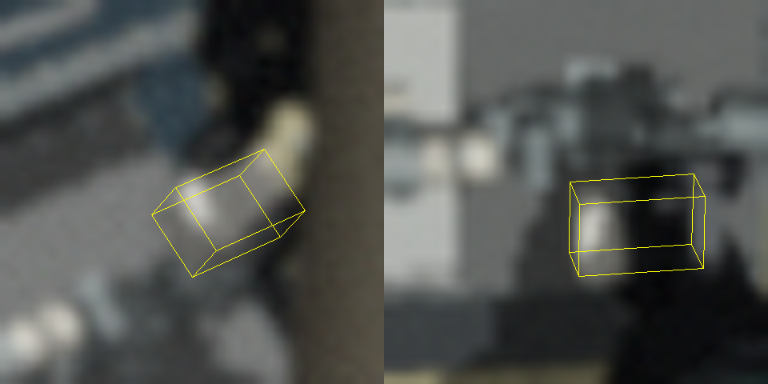

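>>> drive_tool:
  motion: "-0.1 -0.2 0 -0.0035 0.0008 0.01 10; -0.1 -0.2 0 -0.0033 0.0007 0.01 10; 0 0 0 0 0 0 10; 0 0 0 0 0 0 10"

```text
clock: 7.42
position: [0.5359, -0.1392, 0.1397]
ee_rot: [0.198, 0.646, 0.705, 0.216]
contact_force: [-0.2, -0.4, 0.1]
width: 0.0235
```

Run:
```python
from plan import *
st()
rows([facepose([0,-65.8,52])],[2])
```

```text
t 7.425 pos [ 0.5359 -0.1392  0.1397] w 0.02351628237255123 face [  0.5808 -65.521   62.9598] F [-0.2494 -0.392   0.076 ] Fface [-0.1918 -0.3688  0.221 ] q [-0.6311  0.1281  2.1509  0.8052  0.5369 -1.3571] zax [ 0.5584  0.0487 -0.8282] xang 95.04139563585146
0.0 0.0 0.0 -0.0001 -0.0003 0.0055
0.0 0.0 0.0 -0.0001 -0.0003 0.0055
```

>>> drive_tool:
  motion: "0 0 0 0 -0.0003 0.006 10; 0 0 0 0 -0.0003 0.006 10; 0 0 0 0 0 0 10"

```text
clock: 7.8
position: [0.5425, -0.1388, 0.1288]
ee_rot: [0.198, 0.646, 0.705, 0.216]
contact_force: [-0.0, 0.8, -0.1]
width: 0.0236
```

Run:
```python
from plan import *
st()
rows([facepose([0,-65.8,40])],[2])
```

```text
t 7.8 pos [ 0.5425 -0.1388  0.1288] w 0.02363285490201651 face [ -0.0525 -65.6656  50.2615] F [-0.0488  0.761  -0.1448] Fface [-0.0664  0.7624 -0.1298] q [-0.6195  0.1537  2.1567  0.8427  0.5089 -1.3912] zax [ 0.5585  0.0484 -0.8281] xang 95.02017784040439
0.0 0.0 0.0 -0.0001 0.0000 0.0051
0.0 0.0 0.0 -0.0001 0.0000 0.0051
```

>>> drive_tool:
  motion: "0 0 0 0 0 0.005 10; 0 0 0 0 0 0.005 10; 0 0 0 0 0 0.004 10"

```text
clock: 8.18
position: [0.55, -0.1357, 0.1168]
ee_rot: [0.197, 0.645, 0.706, 0.217]
contact_force: [-2.7, 3.1, 4.0]
width: 0.0238
```

Run:
```python
from plan import *
st()
rows([facepose([0,-65.8,30])],[2])
```

```text
t 8.175 pos [ 0.55   -0.1357  0.1168] w 0.023822449548742654 face [ -0.3596 -63.2284  35.9627] F [-2.732   3.1353  3.9896] Fface [0.2006 3.361  4.677 ] q [-0.6044  0.1824  2.1619  0.889   0.4831 -1.432 ] zax [ 0.558   0.053  -0.8281] xang 95.1826984501716
0.0 -0.1 0.0 -0.0013 0.0002 0.0030
0.0 -0.1 0.0 -0.0013 0.0002 0.0030
```

>>> drive_tool:
  motion: "0 0 0 -0.003 0.0002 0.003 10; 0 0 0 -0.002 0 0.003 10"

```text
clock: 8.43
position: [0.5534, -0.1381, 0.1114]
ee_rot: [0.195, 0.644, 0.706, 0.219]
contact_force: [-3.9, 5.5, 6.7]
width: 0.0236
```

Run:
```python
from plan import *
st()
```

```text
t 8.425 pos [ 0.5534 -0.1381  0.1114] w 0.023553652621914316 face [ -0.7353 -65.9579  29.6818] F [-3.8774  5.5063  6.7116] Fface [0.9476 5.8226 7.4564] q [-0.6076  0.1981  2.1595  0.9089  0.4813 -1.4576] zax [ 0.557   0.0575 -0.8285] xang 95.35587362664464
```

Run:
```python
from plan import *
rows([facepose([0,-65.5,16])],[4])
```

```text
0.0 -0.1 0.0 0.0001 0.0002 0.0034
0.0 -0.1 0.0 0.0001 0.0002 0.0034
0.0 -0.1 0.0 0.0001 0.0002 0.0034
0.0 -0.1 0.0 0.0001 0.0002 0.0034
```

>>> drive_tool:
  motion: "0 -0.3 0.1 -0.002 0.0002 0.004 10; 0 -0.2 0.1 -0.001 0.0002 0.004 10; 0 -0.1 0 -0.001 0 0.003 10"

```text
clock: 8.8
position: [0.5589, -0.1369, 0.1014]
ee_rot: [0.194, 0.646, 0.705, 0.218]
contact_force: [-0.5, 6.0, 2.6]
width: 0.0234
```

Run:
```python
from plan import *
st()
rows([facepose([0,-65,16])],[2])
```

```text
t 8.8 pos [ 0.5589 -0.1369  0.1014] w 0.023369423540032772 face [ -1.6839 -65.2055  18.2562] F [-0.4782  6.0385  2.5678] Fface [1.4763 6.0572 2.1016] q [-0.5952  0.2209  2.1632  0.9455  0.4578 -1.4864] zax [ 0.5556  0.0566 -0.8295] xang 95.1762461845063
-0.0 -0.2 -0.0 0.0001 0.0008 0.0011
-0.0 -0.2 -0.0 0.0001 0.0008 0.0011
```

>>> drive_tool:
  motion: "0 -0.2 0 0 0.0008 0.002 10; 0 -0.1 0 0 0.0008 0.002 10; 0 0 0 0 0 0.002 10"

```text
clock: 9.18
position: [0.5603, -0.1354, 0.0992]
ee_rot: [0.197, 0.645, 0.706, 0.216]
contact_force: [-26.8, -0.1, 30.2]
width: 0.0239
```

Run:
```python
from plan import *
st()
```

```text
t 9.175 pos [ 0.5603 -0.1354  0.0992] w 0.023862151485685313 face [ -1.6146 -63.7927  15.5971] F [-26.8093  -0.0809  30.2158] Fface [-5.2511  2.2506 39.9888] q [-0.5858  0.2243  2.1673  0.9576  0.4422 -1.4954] zax [ 0.5567  0.0507 -0.8292] xang 95.14361927041837
```

>>> drive_tool:
  motion: "0 0 0 0 0 -0.0007 10; 0 0 0 0 0 0 10"

```text
clock: 9.43
position: [0.5596, -0.1354, 0.1]
ee_rot: [0.197, 0.645, 0.706, 0.216]
contact_force: [-3.0, 2.1, 2.5]
width: 0.0235
```

Run:
```python
from plan import *
st()
```

```text
t 9.425 pos [ 0.5596 -0.1354  0.1   ] w 0.023472015508283876 face [ -1.7969 -63.7705  16.7127] F [-2.9621  2.127   2.543 ] Fface [-0.871   2.3766  3.6549] q [-0.5869  0.2219  2.168   0.9555  0.4434 -1.4935] zax [ 0.557   0.0503 -0.829 ] xang 95.11680891688972
```

>>> drive_tool:
  motion: "0 0 0 0 0 0.0006 10; 0 0 0 0 0 0 50; 0 0 0 0 0 0 50; 0 0 0 0 0 0 50"

```text
clock: 9.93
position: [0.5615, -0.1378, 0.0992]
ee_rot: [0.199, 0.646, 0.705, 0.215]
contact_force: [-0.9, -0.4, 0.8]
width: 0.0428
```

Run:
```python
from plan import *
st()
```

```text
t 9.925 pos [ 0.5615 -0.1378  0.0992] w 0.04280144948909844 face [ -0.8819 -66.3496  15.0594] F [-0.856  -0.4353  0.8156] Fface [-0.2822 -0.3592  1.1742] q [-0.5864  0.2259  2.1655  0.9583  0.4381 -1.4961] zax [ 0.5577  0.0462 -0.8288] xang 94.97964706500805
```

Released. Back straight out along the normal, then look.

>>> drive_tool:
  motion: "0 0 0 0 0 -0.01 50; 0 0 0 0 0 -0.03 50; 0 0 0 0 0 -0.05 50; 0 0 0 0.03 0 -0.04 50; 0 0 0 0.05 0 -0.01 50; 0 0 0 0.03 0 0 50; 0 0 0 0 0 0 50"

```text
clock: 10.8
position: [0.4703, -0.0358, 0.2222]
ee_rot: [0.202, 0.648, 0.703, 0.213]
contact_force: [0.1, -0.4, 0.5]
width: 0.0425
```

Run:
```python
from plan import *
st()
snap('scene','s3');snap('top','t3')
a=cv2.imread('pics/s3.png');b=cv2.imread('pics/t3.png')
cv2.imwrite('pics/s3c.png',cv2.resize(a[120:200,250:350],None,fx=7,fy=7,interpolation=cv2.INTER_CUBIC))
cv2.imwrite('pics/t3c.png',cv2.resize(b[130:210,265:365],None,fx=7,fy=7,interpolation=cv2.INTER_CUBIC))
```

```text
t 10.8 pos [ 0.4703 -0.0358  0.2222] w 0.042533537726662254 face [ -0.031   43.2264 162.8423] F [ 0.0764 -0.4294  0.5112] Fface [ 0.318  -0.4344  0.4022] q [-0.4439 -0.1473  2.1638  0.4747  0.6456 -0.8387] zax [ 0.5607  0.0379 -0.8272] xang 94.55744195477676
```

View pics/s3c.png

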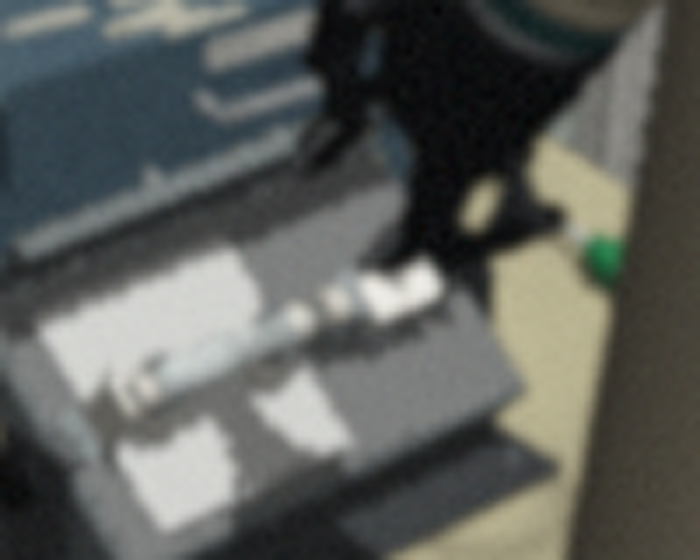

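View pics/t3c.png

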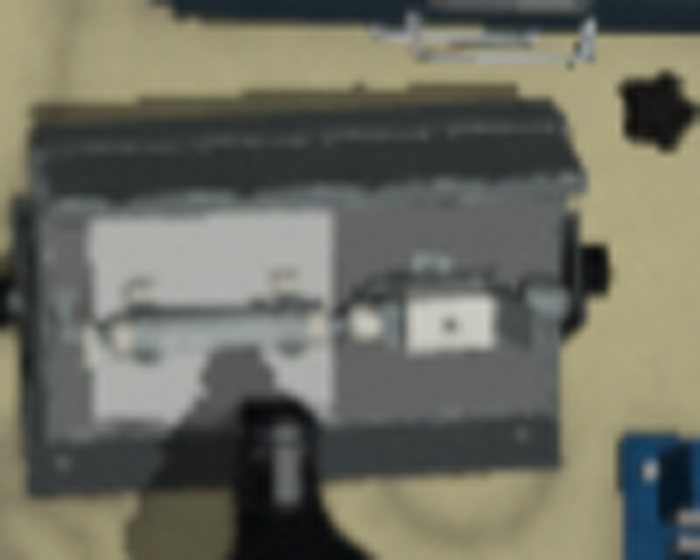

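Run:
```python
from pose import *
from fit import cloud
p=np.load('face.npy');R=Rf(p[3])
for n,tag,box in(('top','t3',(300,150,361,200)),('scene','s3',(280,140,335,190))):
    g,P=cloud(n,tag,box);F=(P-p[:3])@R*1000
    for y0 in range(-48,-84,-5):
        k=(abs(F[:,1]-y0)<3)&(abs(F[:,0])<11)&(F[:,2]>15);print(n,y0,k.sum(),F[k,2].mean().round(1) if k.any() else 0)
    k=(F[:,1]<-46)&(F[:,1]>-82)&(abs(F[:,0])<12)&(F[:,2]>20)
    A=np.c_[F[k][:,:2]-[0,-64],np.ones(k.sum())];print('plane dz/dx dz/dy z',np.linalg.lstsq(A,F[k,2],rcond=None)[0])
P=W(p,[(0,-64,30)]);
for n,uv in(('top',(265+450/7-.5,130+325/7-.5)),):print(proj(n,P),uv)
```

```text
top -48 13 26.2
top -53 13 28.1
top -58 15 27.8
top -63 16 25.3
top -68 14 29.8
top -73 14 28.2
top -78 16 29.9
top -83 10 27.1
plane dz/dx dz/dy z [-0.1268 -0.0299 29.5081]
scene -48 11 28.7
scene -53 6 30.2
scene -58 5 30.7
scene -63 4 29.7
scene -68 8 30.3
scene -73 5 32.3
scene -78 4 31.0
scene -83 4 28.3
plane dz/dx dz/dy z [-0.0604 -0.0804 30.1074]
[[328.9132 174.739 ]] (328.7857142857143, 175.92857142857144)
```

Run:
```python
from pose import *
p=np.load('face.npy');ims=[]
for n,tag,(x0,y0,x1,y1),s in(('top','t3',(308,160,346,190),14),('scene','s3',(285,145,325,175),14)):
    im=cv2.imread(f'pics/{tag}.png');im=cv2.resize(im[y0:y1,x0:x1],None,fx=s,fy=s,interpolation=cv2.INTER_CUBIC)
    for b,col in(((-12.5,12.5,-84,-44,12,30),(0,255,255)),((-11,11,-44,-32,26,33),(0,255,0))):
        c=[(x,y,z) for x in b[:2] for y in b[2:4] for z in b[4:]]
        for i in range(8):
            for j in range(i):
                if sum(a!=e for a,e in zip(c[i],c[j]))==1:
                    q=((proj(n,W(p,[c[i],c[j]]))+.5-[x0,y0])*s).astype(int);cv2.line(im,tuple(map(int,q[0])),tuple(map(int,q[1])),col,1)
    ims.append(im)
w=min(i.shape[1] for i in ims);cv2.imwrite('pics/home.png',cv2.resize(np.vstack([i[:,:w] for i in ims]),None,fx=.7,fy=.7))
```

```text
(no output)
```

View pics/home.png

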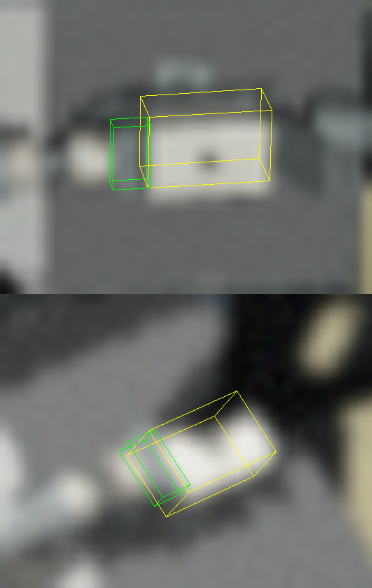

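Run:
```python
from plan import *
rows([facepose([-0.5,42,50])],[4])
```

```text
0.0 0.2 -0.1 0.0006 -0.0004 0.0281
0.0 0.2 -0.1 0.0005 -0.0004 0.0281
0.0 0.2 -0.1 0.0004 -0.0004 0.0281
0.0 0.2 -0.1 0.0003 -0.0003 0.0281
```

>>> drive_tool:
  motion: "0 0.2 -0.1 0.0006 -0.0004 0.028 60; 0 0.2 -0.1 0.0005 -0.0004 0.028 60; 0 0.2 -0.1 0.0004 -0.0004 0.028 60; 0 0.2 -0.1 0.0003 -0.0003 0.025 60; 0 0 0 0 0 0 60; 0 0 0 0 0 0 60"

```text
clock: 11.65
position: [0.5366, -0.042, 0.1294]
ee_rot: [0.202, 0.648, 0.702, 0.215]
contact_force: [-0.4, -0.3, 0.1]
width: 0.0515
```

Run:
```python
from plan import *
st()
rows([facepose([-0.5,42,22])],[3])
```

```text
t 11.65 pos [ 0.5366 -0.042   0.1294] w 0.051450141917644694 face [ 2.3979 31.2981 49.2717] F [-0.39   -0.2967  0.1406] Fface [-0.2649 -0.2617  0.3482] q [-0.3762  0.1022  2.2239  0.7649  0.3591 -1.1178] zax [ 0.5617  0.0398 -0.8264] xang 94.46380460432458
0.1 0.2 -0.1 0.0036 -0.0010 0.0091
0.1 0.2 -0.1 0.0036 -0.0010 0.0091
0.1 0.2 -0.1 0.0036 -0.0010 0.0091
```

>>> drive_tool:
  motion: "0.1 0.2 -0.1 0.0055 -0.0015 0.003 60; 0.1 0.2 -0.1 0.0055 -0.0014 0.003 60; 0 0.2 -0.1 0 0 0.009 60; 0 0 0 0 0 0.009 60; 0 0 0 0 0 0 60"

```text
clock: 12.28
position: [0.5469, -0.0292, 0.1105]
ee_rot: [0.2, 0.645, 0.705, 0.218]
contact_force: [-0.6, -0.9, -0.4]
width: 0.0511
```

Run:
```python
from plan import *
st()
rows([facepose([-0.5,42,22])],[2])
snap('scene','s4');snap('top','t4')
a=cv2.imread('pics/s4.png');b=cv2.imread('pics/t4.png')
a=cv2.resize(a[130:195,250:330],None,fx=5,fy=5,interpolation=cv2.INTER_CUBIC)
b=cv2.resize(b[140:205,270:350],None,fx=5,fy=5,interpolation=cv2.INTER_CUBIC)
cv2.imwrite('pics/b4.png',np.hstack([a,b]))
```

```text
t 12.275 pos [ 0.5469 -0.0292  0.1105] w 0.051066723865171706 face [ 1.2715 43.1457 27.2644] F [-0.5941 -0.8927 -0.4226] Fface [-0.7914 -0.8377  0.024 ] q [-0.3394  0.1493  2.2375  0.8847  0.3067 -1.2222] zax [ 0.5623  0.0492 -0.8255] xang 95.10011279149947
0.2 -0.0 0.1 -0.0006 -0.0009 0.0026
0.2 -0.0 0.1 -0.0006 -0.0009 0.0026
```

View pics/b4.png

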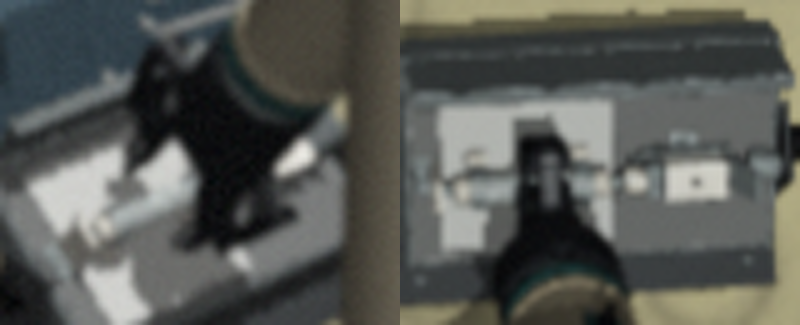

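>>> drive_tool:
  motion: "0.2 0 0 -0.0006 -0.0009 0.0028 60; 0.2 0 0 -0.0006 -0.0009 0.0028 60; 0 0 0 0 0 0 30; 0 0 0 0 0 0 10; 0 0 0 0 0 0 10; 0 0 0 0 0 0 10; 0 0 0 0 0 0 10"
  newtons: 40

```text
clock: 13.25
position: [0.5498, -0.0305, 0.1068]
ee_rot: [0.199, 0.645, 0.705, 0.216]
contact_force: [0.9, 1.3, 0.8]
width: 0.0164
```

Run:
```python
from plan import *
st()
```

```text
t 13.25 pos [ 0.5498 -0.0305  0.1068] w 0.016397666353328542 face [ 1.4933 41.5556 22.6709] F [0.901  1.2659 0.7896] Fface [1.2769 1.1828 0.0911] q [-0.338   0.1602  2.2345  0.8913  0.3012 -1.2297] zax [ 0.5595  0.0479 -0.8274] xang 95.09107150212809
```

>>> drive_tool:
  motion: "0 0 0 0 0 -0.003 10; 0 0 0 0 0 -0.004 10; 0 0 0 0 0 -0.004 10"
  newtons: 50

```text
clock: 13.62
position: [0.5437, -0.0315, 0.1148]
ee_rot: [0.198, 0.646, 0.705, 0.215]
contact_force: [2.6, 0.2, -1.1]
width: 0.0158
```

Run:
```python
from plan import *
st()
```

```text
t 13.625 pos [ 0.5437 -0.0315  0.1148] w 0.015813838580893823 face [ 0.8735 41.1496 32.7048] F [ 2.5632  0.244  -1.1196] Fface [ 1.5084  0.0202 -2.3679] q [-0.3456  0.1374  2.2316  0.8288  0.3227 -1.1698] zax [ 0.5576  0.0477 -0.8287] xang 95.04839909636128
```

Moved 10 mm; continue straight out.

>>> drive_tool:
  motion: "0 0 0 0 0 -0.005 10; 0 0 0 0 0 -0.01 10; 0 0 0 0 0 -0.02 10; 0 0 0 0 0 -0.04 10; 0 0 0 0 0 -0.03 10; 0 0 0 0 0 0 10; 0 0 0 0 0 0 10"

```text
clock: 14.5
position: [0.4787, -0.0358, 0.2018]
ee_rot: [0.196, 0.646, 0.707, 0.213]
contact_force: [0.1, -0.1, 0.0]
width: 0.0158
```

Run:
```python
from plan import *
st()
snap('scene','s5');snap('top','t5')
a=cv2.imread('pics/s5.png');b=cv2.imread('pics/t5.png')
a=cv2.resize(a[120:200,240:330],None,fx=4.4,fy=4.4,interpolation=cv2.INTER_CUBIC)
b=cv2.resize(b[140:220,265:355],None,fx=4.4,fy=4.4,interpolation=cv2.INTER_CUBIC)
cv2.imwrite('pics/b5.png',np.hstack([a,b]))
a=cv2.imread('pics/t0.png') if 0 else cv2.imread('pics/top0.png');s=cv2.imread('pics/scene0.png')
cv2.imwrite('pics/k1.png',cv2.resize(a[125:180,170:230],None,fx=10,fy=10,interpolation=cv2.INTER_CUBIC))
cv2.imwrite('pics/k2.png',cv2.resize(s[190:240,145:212],None,fx=10,fy=10,interpolation=cv2.INTER_CUBIC))
```

```text
t 14.5 pos [ 0.4787 -0.0358  0.2018] w 0.01577306192177831 face [ -4.4565  42.4457 141.2884] F [ 0.0566 -0.0792  0.0428] Fface [ 0.065  -0.0838  0.0078] q [-0.4369 -0.102   2.1811  0.5094  0.6024 -0.8823] zax [ 0.5509  0.0476 -0.8332] xang 95.08496325274109
```

View pics/b5.png

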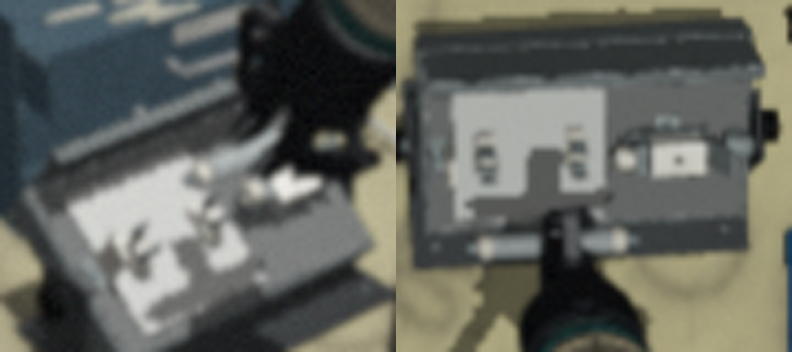

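View pics/k1.png

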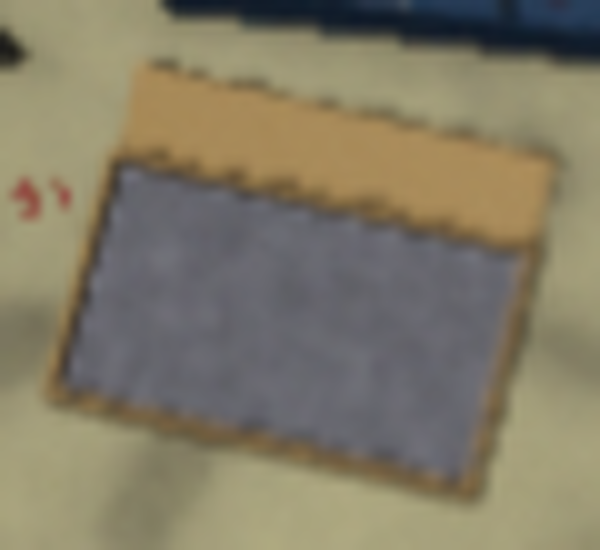

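View pics/k2.png

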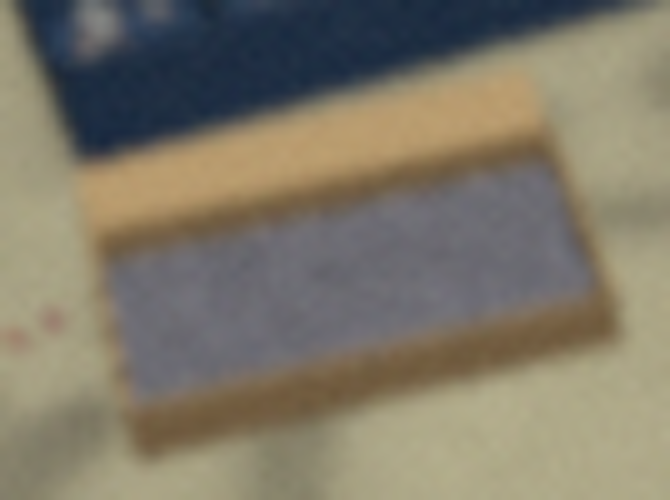

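Run:
```python
from h import *
from fit import cloud
np.set_printoptions(precision=4,suppress=True)
k1=lambda x,y:(170+(x+.5)/10-.5,125+(y+.5)/10-.5)
k2=lambda x,y:(145+(x+.5)/10-.5,190+(y+.5)/10-.5)
q=atz('top',[k1(118,165),k1(525,250),k1(465,480),k1(65,385)],.012);print(q,q.mean(0),[np.linalg.norm(q[i]-q[i-1]) for i in range(4)])
q=atz('scene',[k2(105,255),k2(545,155),k2(590,290),k2(135,400)],.012);print(q,q.mean(0),[np.linalg.norm(q[i]-q[i-1]) for i in range(4)])
# outer rim near corners z=.02
print('rim', atz('top',[k1(48,400),k1(475,497)],.02), atz('scene',[k2(130,408),k2(612,300)],.02))
g,P=cloud('top','top0',(170,125,230,180));im=cv2.imread('pics/top0.png');c=im[g[:,1],g[:,0]].astype(int)
tan=(c[:,2]-c[:,0]>60);foam=(c[:,0]>=c[:,2]-5)&(c[:,0]>80)
print(P[tan].mean(0),np.percentile(P[tan][:,2],[5,25,50,75,95]));print(P[foam].mean(0),np.percentile(P[foam][:,2],[5,50,95]))
r=cv2.minAreaRect(P[foam][:,:2].astype(np.float32)*1000);print(r)
```

```text
[[0.6785 0.3574 0.012 ]
 [0.6515 0.2155 0.012 ]
 [0.5707 0.2329 0.012 ]
 [0.6006 0.3716 0.012 ]] [0.6253 0.2944 0.012 ] [np.float64(0.07921221134857734), np.float64(0.14452320101403984), np.float64(0.08266576246132415), np.float64(0.1419129781103627)]
[[0.681  0.3572 0.012 ]
 [0.6498 0.2178 0.012 ]
 [0.5816 0.2341 0.012 ]
 [0.6113 0.3728 0.012 ]] [0.6309 0.2955 0.012 ] [np.float64(0.07143842621284624), np.float64(0.14284684494300232), np.float64(0.07005601874450533), np.float64(0.14185238821243829)]
rim [[0.5936 0.3756 0.02  ]
 [0.5634 0.2285 0.02  ]] [[0.5998 0.3772 0.02  ]
 [0.565  0.2337 0.02  ]]
[0.6833 0.2859 0.0121] [0.0037 0.0088 0.0125 0.0161 0.0203]
[0.6285 0.2943 0.006 ] [0.0001 0.006  0.0116]
((672.882568359375, 284.1798095703125), (145.72683715820312, 176.38613891601562), 77.67057800292969)
```

Run:
```python
from plan import *
C=np.array([.625,.294,0]);D=down(78.3)
rows([(np.array([.49,.17,.20]),D),(C+[0,0,.12],D)],[7,5])
```

```text
4.8 -0.7 2.3 0.0291 0.0034 0.0025
4.8 -0.7 2.3 0.0293 0.0024 0.0019
4.8 -0.7 2.3 0.0294 0.0013 0.0014
4.8 -0.7 2.3 0.0294 0.0002 0.0009
4.8 -0.7 2.3 0.0294 -0.0009 0.0006
4.8 -0.7 2.3 0.0294 -0.0021 0.0004
4.8 -0.7 2.3 0.0293 -0.0032 0.0002
0.0 0.0 0.0 0.0298 0.0214 0.0160
0.0 0.0 0.0 0.0298 0.0214 0.0160
0.0 0.0 0.0 0.0298 0.0214 0.0160
0.0 0.0 0.0 0.0298 0.0214 0.0160
0.0 0.0 0.0 0.0298 0.0214 0.0160
```

>>> drive_tool:
  motion: "4.8 -0.7 2.3 0.029 0.0034 0.0025 10; 4.8 -0.7 2.3 0.029 0.0024 0.002 10; 4.8 -0.7 2.3 0.0294 0.0013 0.0014 10; 4.8 -0.7 2.3 0.0294 0 0.001 10; 4.8 -0.7 2.3 0.0294 -0.001 0.0006 10; 4.8 -0.7 2.3 0.0294 -0.002 0.0004 10; 4.8 -0.7 2.3 0.0293 -0.003 0 10; 0 0 0 0.03 0.0214 0.01 10; 0 0 0 0.03 0.0214 0.01 10; 0 0 0 0.03 0.0214 0.01 10; 0 0 0 0 0 0 10; 0 0 0 0 0 0 10"

```text
clock: 16.1
position: [0.569, 0.2511, 0.148]
ee_rot: [-0.009, 0.771, 0.637, -0.009]
contact_force: [0.1, 0.1, -0.6]
width: 0.0162
```

Run:
```python
from plan import *
st();C=np.array([.625,.294,0]);D=down(78.3)
rows([(C+[0,0,.08],D)],[5])
```

```text
t 16.1 pos [0.569  0.2511 0.148 ] w 0.016162363157316246 face [ 60.6212 320.4926  32.4338] F [ 0.0758  0.0895 -0.6481] Fface [-0.2934  0.0826 -0.5839] q [0.2985 0.411  1.5113 0.0096 1.2426 0.4841] zax [-0.025   0.0018 -0.9997] xang 79.18733575504723
-0.3 0.0 0.2 0.0106 0.0097 0.0133
-0.3 0.0 0.2 0.0106 0.0096 0.0134
-0.3 0.0 0.2 0.0106 0.0095 0.0134
-0.3 0.0 0.2 0.0106 0.0094 0.0135
-0.3 0.0 0.2 0.0106 0.0093 0.0135
```

>>> drive_tool:
  motion: "-0.3 0 0.2 0.0106 0.0097 0.0133 10; -0.3 0 0.2 0.0106 0.0096 0.0133 10; -0.3 0 0.2 0.0106 0.0095 0.0133 10; -0.3 0 0.2 0.0106 0.0094 0.0133 10; -0.3 0 0.2 0.0106 0.0093 0.0133 10; 0 0 0 0 0 0 10; 0 0 0 0 0 0 10"

```text
clock: 16.98
position: [0.6279, 0.2957, 0.0748]
ee_rot: [0.002, 0.777, 0.63, -0.001]
contact_force: [0.2, 0.8, -0.8]
width: 0.0161
```

Run:
```python
from plan import *
st();C=np.array([.625,.294,0]);D=down(78.3)
rows([(C+[0,0,.025],D)],[3])
snap('scene','s6');snap('top','t6')
a=cv2.imread('pics/s6.png');b=cv2.imread('pics/t6.png')
A=cv2.resize(a[175:245,140:220],None,fx=5,fy=5,interpolation=cv2.INTER_CUBIC)
B=cv2.resize(b[120:190,165:245],None,fx=5,fy=5,interpolation=cv2.INTER_CUBIC)
cv2.imwrite('pics/b6.png',np.hstack([A,B]))
A=cv2.resize(a[130:195,250:330],None,fx=5,fy=5,interpolation=cv2.INTER_CUBIC)
B=cv2.resize(b[140:205,270:350],None,fx=5,fy=5,interpolation=cv2.INTER_CUBIC)
cv2.imwrite('pics/b6b.png',np.hstack([A,B]))
```

```text
t 16.975 pos [0.6279 0.2957 0.0748] w 0.016111558275168678 face [ 71.569  359.7769 -63.1983] F [ 0.2355  0.8256 -0.7875] Fface [-0.1864  0.8019 -0.8242] q [ 0.3423  0.559   1.4444 -0.0047  1.139   0.5526] zax [ 0.0008 -0.0043 -1.    ] xang 78.06080310535553
0.0 0.1 -0.1 -0.0007 -0.0008 0.0166
0.0 0.1 -0.1 -0.0007 -0.0008 0.0166
0.0 0.1 -0.1 -0.0007 -0.0008 0.0166
```

View pics/b6.png

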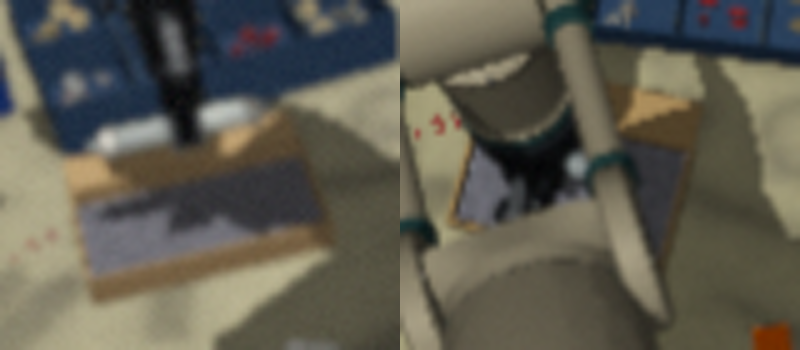

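View pics/b6b.png

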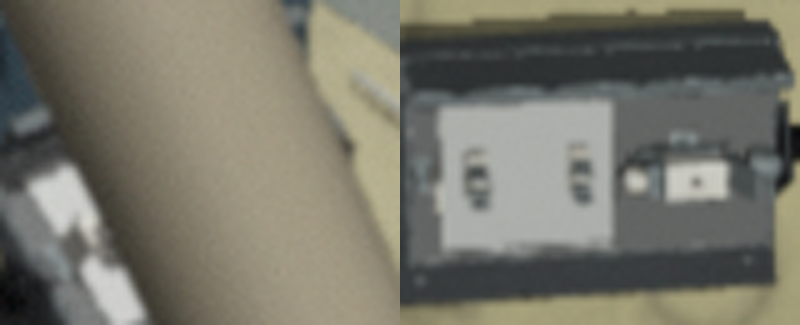

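>>> drive_tool:
  motion: "0 0.1 -0.1 -0.0007 -0.0008 0.0166 10; 0 0.1 -0.1 -0.0007 -0.0008 0.0166 10; 0 0.1 0 -0.0007 -0.0008 0.014 10; 0 0 0 0 0 0 10; 0 0 0 0 0 0 10"

```text
clock: 17.7
position: [0.624, 0.2929, 0.0249]
ee_rot: [0.0, 0.776, 0.631, 0.001]
contact_force: [-0.3, 0.3, -0.5]
width: 0.0157
```

Run:
```python
from plan import *
st();C=np.array([.625,.294,0]);D=down(78.3)
rows([(C+[0,0,.0115],D)],[3])
snap('scene','s7')
a=cv2.imread('pics/s7.png')
cv2.imwrite('pics/b7.png',cv2.resize(a[175:245,140:220],None,fx=8,fy=8,interpolation=cv2.INTER_CUBIC))
```

```text
t 17.7 pos [0.624  0.2929 0.0249] w 0.01567536462894425 face [  40.2727  357.3299 -102.2809] F [-0.287   0.3292 -0.4765] Fface [-0.4798  0.3529 -0.2512] q [0.3378 0.5981 1.5111 0.0005 1.0305 0.543 ] zax [ 0.0016  0.0011 -1.    ] xang 78.22661042946835
0.0 -0.0 -0.0 0.0004 0.0003 0.0045
0.0 -0.0 -0.0 0.0004 0.0003 0.0045
0.0 -0.0 -0.0 0.0004 0.0003 0.0045
```

View pics/b7.png

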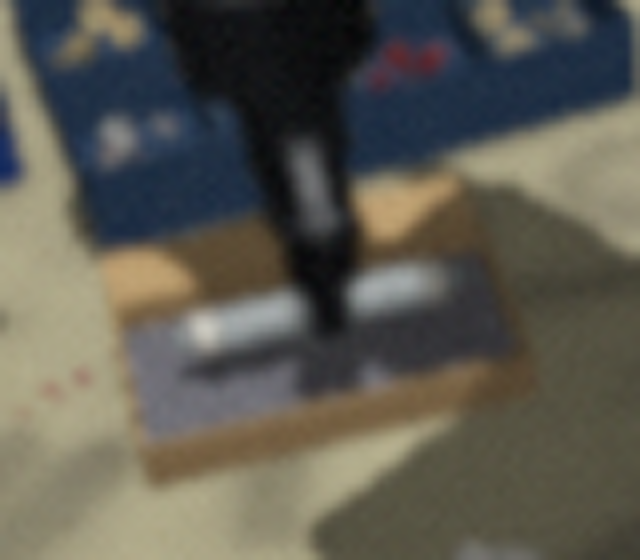

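>>> drive_tool:
  motion: "0 0 0 0 0 0.004 10; 0 0 0 0 0 0.004 10; 0 0 0 0 0 0.003 10; 0 0 0 0 0 0.001 10"

```text
clock: 18.25
position: [0.6248, 0.2933, 0.0133]
ee_rot: [0.0, 0.776, 0.631, 0.002]
contact_force: [-0.6, 0.8, -0.0]
width: 0.0162
```

Run:
```python
from plan import *
st()
```

```text
t 18.25 pos [0.6248 0.2933 0.0133] w 0.016219884200751208 face [  34.4757  357.6888 -112.3499] F [-0.6436  0.7685 -0.0023] Fface [-0.4774  0.8216  0.3192] q [0.338  0.61   1.5215 0.0005 1.006  0.543 ] zax [ 0.0037  0.0017 -1.    ] xang 78.2417027801189
```

>>> drive_tool:
  motion: "0.2 0 0 0 0 0.0015 10; 0 0 0 0 0 0.0012 10; 0 0 0 0 0 0.0008 10"

```text
clock: 18.62
position: [0.6249, 0.2934, 0.01]
ee_rot: [-0.001, 0.776, 0.631, 0.001]
contact_force: [-1.0, -1.0, 4.3]
width: 0.016
```

Run:
```python
from plan import *
st()
```

```text
t 18.625 pos [0.6249 0.2934 0.01  ] w 0.016045465651247454 face [  32.7038  357.7306 -115.1905] F [-0.9787 -0.9788  4.264 ] Fface [ 1.5056 -0.89    4.1278] q [0.337  0.6149 1.5216 0.0028 1.004  0.5407] zax [ 0.0002  0.0026 -1.    ] xang 78.23955960529389
```

Contact at 4.3 N, at the expected height (TCP 10 mm, lamp centre about 17 mm). Release.

>>> drive_tool:
  motion: "0 0 0 0 0 0 25; 0 0 0 0 0 0 38; 0 0 0 0 0 0 38; 0 0 0 0 0 0 38; 0 0 0 0 0 -0.01 38; 0 0 0 0 0 -0.03 38; 0 0 0 0 0 -0.05 38; 0 0 0 0 -0.03 -0.05 38; 0 0 0 0 -0.05 -0.03 38; 0 0 0 0 -0.06 0 38; 0 0 0 0 -0.06 0 38; 0 0 0 0 0 0 38"

```text
clock: 20.12
position: [0.426, 0.3354, 0.191]
ee_rot: [-0.001, 0.777, 0.63, 0.006]
contact_force: [0.1, -0.0, -0.2]
width: 0.0326
```

Run:
```python
from plan import *
st()
snap('scene','s8');snap('top','t8')
```

```text
t 20.125 pos [0.426  0.3354 0.191 ] w 0.03258414746974081 face [-27.286  416.8592 143.6016] F [ 0.131  -0.0389 -0.2073] Fface [-0.0106 -0.0502 -0.2429] q [0.5363 0.247  1.6494 0.0036 1.2343 0.7426] zax [ 0.0077  0.0085 -0.9999] xang 78.11246251241627
```

View pics/s8.png

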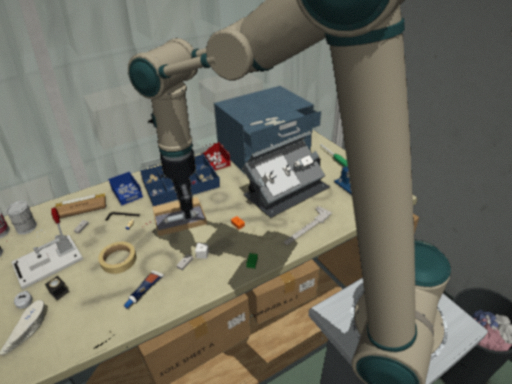

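View pics/t8.png

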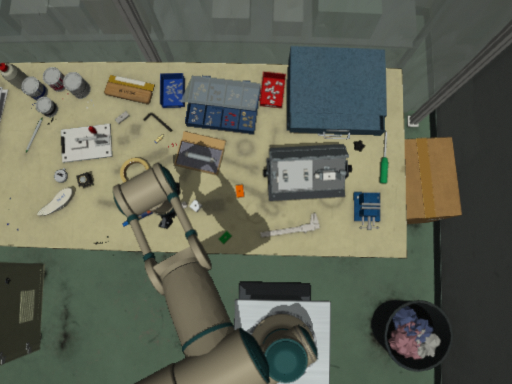

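Run:
```python
from pose import *
from fit import cloud
p=np.load('face.npy');R=Rf(p[3])
b=cv2.imread('pics/t8.png');a=cv2.imread('pics/s8.png')
ims=[]
for n,tag,(x0,y0,x1,y1),s in(('top','t8',(303,155,351,191),8),('scene','s8',(280,143,328,179),8)):
    im=cv2.imread(f'pics/{tag}.png');im=cv2.resize(im[y0:y1,x0:x1],None,fx=s,fy=s,interpolation=cv2.INTER_CUBIC);raw=im.copy()
    for bb,col in(((-12.5,12.5,-84,-44,12,30),(0,255,255)),((-11,11,-44,-32,26,33),(0,255,0))):
        c=[(x,y,z) for x in bb[:2] for y in bb[2:4] for z in bb[4:]]
        for i in range(8):
            for j in range(i):
                if sum(u!=e for u,e in zip(c[i],c[j]))==1:
                    q=((proj(n,W(p,[c[i],c[j]]))+.5-[x0,y0])*s).astype(int);cv2.line(im,tuple(map(int,q[0])),tuple(map(int,q[1])),col,1)
    ims.append(np.hstack([raw,im]))
    g,P=cloud(n,tag,(x0,y0,x1,y1));F=(P-p[:3])@R*1000
    k=(F[:,1]<-44)&(F[:,1]>-84)&(abs(F[:,0])<25)&(F[:,2]>26)&(F[:,2]<34)
    k2=(F[:,1]<-30)&(F[:,1]>-43)&(abs(F[:,0])<25)&(F[:,2]>27)&(F[:,2]<38)
    print(n,'block x range',np.percentile(F[k,0],[3,50,97]),'guide',np.percentile(F[k2,0],[3,50,97]),k.sum(),k2.sum())
    A=np.c_[F[k][:,:2]-[0,-64],np.ones(k.sum())];print(np.linalg.lstsq(A,F[k,2],rcond=None)[0])
cv2.imwrite('pics/home2.png',np.vstack(ims))
A=cv2.resize(a[190:240,145:215],None,fx=5.6,fy=5.6,interpolation=cv2.INTER_CUBIC)
B=cv2.resize(b[125:175,165:235],None,fx=5.6,fy=5.6,interpolation=cv2.INTER_CUBIC)
cv2.imwrite('pics/cart.png',np.hstack([A,B]))
```

```text
top block x range [-16.9026  -4.0359   8.3343] guide [-11.6463  -0.0542   8.9748] 82 26
[-0.021  -0.0183 30.1875]
scene block x range [-15.6854  -2.8327   8.4379] guide [-13.3103  -4.3903  10.27  ] 72 19
[ 0.0504 -0.0135 30.1246]
```

View pics/home2.png

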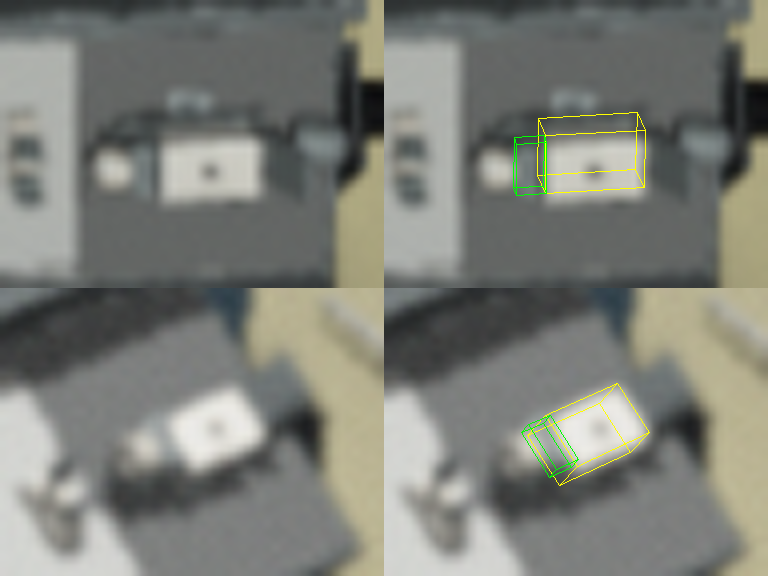

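View pics/cart.png

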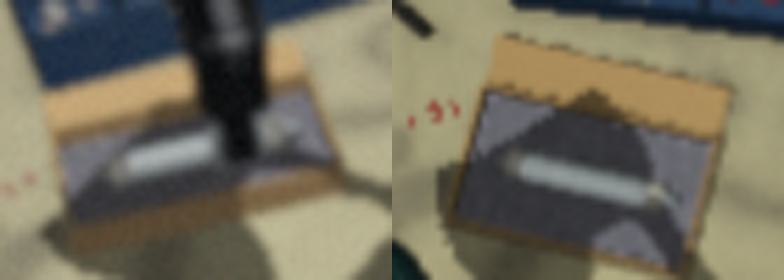

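Run:
```python
from plan import *
st(); print(sign_off())
```

```text
t 20.225 pos [0.4305 0.3355 0.191 ] w 0.03274100374143071 face [-23.62   416.5764 141.1155] F [-0.5772 -0.2428 -0.7395] Fface [-0.9078 -0.1917 -0.2797] q [0.5332 0.2505 1.6446 0.0021 1.2321 0.7422] zax [ 0.0114  0.009  -0.9999] xang 77.9905116009002
the job is handed in; nothing more can be done
None
```

The lamp is out of its clips and lying in the carton, and the end holder is still wedged back by the 40 mm block. I handed the job in at about 20.2 s.

- **Wedge:** I pressed the block down between the guide block and the thumb plate along the face's normal until it met the rails, then let go. In both cameras its top is flat, 30 mm off the face as it should be when home. It had not moved between letting go and the last picture.
- **Lamp:** I gripped it at mid-length and pulled it straight out. I lowered it onto the foam until it touched at about 4 N, with its centre near 17 mm, and only then opened the fingers. The last pictures show it lying along the carton, inside the walls.
- **Other things:** I saw nothing moved in the last pictures, but the arm hid the glue tube from above. The arm ended clear of everything.

Two checks were not clean:

- **Press force:** The last push on the block reached about 40 N through the gripped block when it met the rails, more than I intended. I eased off at once.
- **Block position:** The block sits about 2–3 mm lower down the slope than the guide block's middle, though still on both rails. I left it there because moving it could have dislodged the wedge.

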